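Put the culture dishes away in the dark chest and lap and clamp its two leaves

ROBOT

A 7-joint arm with a two-finger parallel gripper is mounted at the origin on a cart in front of the work surface, level with it; the furniture and walls round the work are solid. World frame = base frame: x ahead of the robot, y to its left, z up, the work surface at z = 0. Lengths are in m, angles in rad, forces in N, time in s.
With the tool pointing down it reaches from about 0.425 to 0.875 m from the base axis. Payload 4.7 kg.
Tool frame: the origin (TCP) lies midway between the tips of the shut fingers; the grasp point (between the pads) lies 19 mm behind it (ctrl.grip_point_offset is the distance from the TCP to the grasp point, in m); z points along the fingers, y is the line along which they close (so a half turn about z gives the same grasp; the last joint's range is limited). The gripper opens to 87 mm and grips with 3 to 60 N. Pads are 19 mm wide; open, the fingers measure 117 mm over their backs; the gripper's body (75 mm by 190 mm) begins 51 mm behind the grasp point.
Start: joints at [-1.305, 0.321, -0.07, 1.45, 0.023, 1.371, -0.057], TCP at [0.162, 0.63, 0.223] pointing down, gripper open.
Joint ranges: [-2.86, 2.86], [-0.3, 2.09], [-1.38, 1.24], [0.06, 2.45], [-1.56, 4.7], [0.09, 2.05], [-2.69, 2.69]. Speed limits (rad/s): [2.57, 2.57, 3.14, 3.14, 3.14, 3.14, 3.14].

INTERFACE

Orientations are given as a rotation vector (axis times angle).
In Python, from bench import ctrl gives the robot as it stands. The module is installed in compiled form; this text tells all that it offers.
- The arm moves only by the shell command python3 -m handwheel 'ROWS' [OPENING] [FORCE]. ROWS is JSON, a list of rows, each an object of numbers: "x", "y", "z": the shift along the tool's x, y, z in m; "wx", "wy", "wz": the turn, a rotation vector about the tool's x, y, z in degrees. A call has 1 to 10 rows; each row is the pose to reach, as a shift and turn from the pose commanded when the call began, along the tool's axes at that moment; what a row does not reach only later rows make up. A row lasts 1/12 s, in which the tool goes at most 41.7 mm and 7.16 degrees, less where a joint would pass 70% of its speed; a pose out of reach is approached as far as the arm can. A call with a gripper value outside its range is refused whole. OPENING is the finger opening in m, from 0 to 0.087, set as the call begins (- or left out, the last holds). The fingers move at their own pace and stop on an object; FORCE is the grip in N (left out, the last holds). Time passes only in rows, so rows that repeat a pose let the fingers close. It gives the time, the measured TCP pose, the force, the opening and the grip force at its end, in the units of the state.
- ctrl.get_state(): the state, without advancing time (a new reading comes with each control period).
- ctrl.get_image(name): name is "scene" or "top" or "wrist"; returns a dict with "image" (420x560x3 uint8, red, green, blue), "K" (3x3 intrinsics, pixels), "world_to_cam" (4x4, takes a point from world to camera coordinates); the wrist camera has in their place "hand_eye" (4x4, takes a point from camera to tool coordinates, whose origin is the TCP and whose axes are the flange's). Camera axes: x right, y down, z forward; pixel columns grow to the right and rows downward; lengths in m; the calibration is good to about 2 mm. A picture is of the moment at which its call begins: read the wrist's pose just before it. There is no depth.
- ctrl.close_job(): hands the job in; it is judged then, once.
The state is a dict: "time": time; "joint_positions": joint angles; "qd": joint speeds; "joint_torque": joint torques, N m; "position": TCP position; "tool_rot": TCP orientation; "ft_force": force on the tool from outside, world axes, zero at the start; "torque": the same for the moment, N m; "grip_width": opening from 0.0 (shut) to 1.0 (fully open); "grip_force": force on a finger pad.
Only numpy, scipy, OpenCV 4.12 (cv2) and the standard library are available. Lean on these libraries where they do the work, as an engineer would, in place of code of your own. Each camera call takes 0.05 s, during which the arm holds its last target. There are 200 camera calls.

TASK

Put every covered culture dish away in the open dark chest, flat and side by side on its floor (not stacked), without tipping any of them up. Then make the chest light-tight: shut the leaf with the rebated black ledge fully first, lay the leaf with the aluminium flange down over it so that the edges lap, and last take the two spring clamps off the bin's rim and clip one over each of the two pairs of upright steel tabs on the seam, pushed down onto the tabs. Leave the timer and the two bottles behind the chest where they are.

Things in the scene. Friction and masses are not known exactly. Their poses are not given: they have to be found in the camera images.
- chest: grey sheet-metal chest, 170 (x) x 242 (y) x 60 mm high, fixed; origin under its centre. Inside 158 (x) x 230 (y) mm, black floor 10 mm above the origin, walls 6 mm thick, rim at 58 mm. Own x runs along the seam where the leaves meet (away from the robot at yaw 0), own y across it, to the left. A leaf is hinged along each y side; both start standing open.
- rebated_leaf (a joint): angle of the left (+y side) white leaf, with a black rebated ledge along its free edge: 0 = shut and level, grows as it swings up and out (1.57 upright, stop 2.0). Stiff hinge: stays where left; up to 4 N at the free edge swing it. Leaf 170 mm along the hinge, 10 mm thick (the hinge axis lies in its underside). Can be pushed shut on its outer face in the middle of its length.
- flanged_leaf (a joint): the same for the right (-y side) white leaf, with the aluminium flange, which lies over the ledge when both are shut. If this leaf is shut first, the ledge of the other strikes the flange from above and that leaf cannot shut; open this one again then.
- rebated_hinge (a point): middle of the left leaf's hinge axis (axis along the chest's x), 121 mm left of the chest's middle, 60 mm up
- flanged_hinge (a point): middle of the right leaf's hinge axis, 121 mm right of the chest's middle, 60 mm up
- seam_front (a point): fixed point of the chest: middle of the top of the front pair of tabs once both leaves are shut; 55 mm in front (-x) of the chest's middle, 6 mm left, 104 mm up. Each leaf has two steel tabs at its free edge, square to its outer face, 36 mm long (x), 3 mm thick, 34 mm high; shut, they stand in pairs, 8 mm thick together. 74 mm of leaf are free between front and rear tabs.
- seam_rear (a point): the same for the rear pair of tabs, 55 mm behind (+x) the chest's middle
- clamp_a: spring clamp, 90 g, 22 mm wide (own x), clipped upright over the bin's 5 mm rim: orange handle ends up, orange jaws down. Origin on the pivot midway between the arms; own z up along the handles, own y the line along which handles and jaws open. The crossbar, 6 mm below the origin, rests on the edge the clamp is pushed onto; the jaws reach 38 mm below the origin.
- clamp_b: a second, equal clamp. Both: handle ends, 28 to 54 mm above the origin, stand about 60 mm apart outside; squeezing them (8 to 10 N; hold with 20 N or more) to their stop at 32 mm opens the jaws to 22 mm. Released, the arms spring back and grip with about 8 N. If dropped it falls on its side.
- bin: blue open bin, 160 (x) x 100 (y) x 75 mm, walls 5 mm, with two markers in it, fixed; origin under its centre. The clamps sit on its left (+y) wall.
- timer: bystander: white digital timer, 39x68x62 mm, origin under its centre
- amber_dropper: bystander: amber dropper bottle, 35 mm thick, 106 mm high, origin under its centre
- white_bottle: bystander: white reagent bottle, 45x62x109 mm, origin under its centre
- dish_0: covered culture (petri) dish, 64 mm across, 15 mm high, origin under its centre, z up; stands on the bench to the left of the chest (may be absent)
- dish_1: covered culture (petri) dish, 64 mm across, 15 mm high, origin under its centre, z up; stands on the bench to the left of the chest; alike to dish_0 (may be absent)
- dish_2: covered culture (petri) dish, 64 mm across, 15 mm high, origin under its centre, z up; stands on the bench to the left of the chest; alike to dish_0 (may be absent)
- rebated_edge (a point): on the rebated leaf: middle of its free edge, outer face, 114 mm from the hinge. From here the black ledge (lower 4.5 mm of the thickness) reaches 15 mm further.
- flanged_edge (a point): on the flanged leaf: middle of the flange's free edge, outer face, 126 mm from the hinge. The 10 mm plate ends 15 mm before it, the 4 mm flange (upper part of the thickness) goes on to here.
Not all that is in view belongs to the job. What is shaped like the clamp_b but blue or yellow is not meant. Leave any yellow look-alike of the clamp_a alone.

How it is judged:
By the outcome, as a careful person would: the job done as asked, in the order asked, and still so for the second after the job is handed in, with the robot touching nothing.
Of dish_0, dish_1, dish_2 only 2 to 3 are there at a start; the rules pass over those that are not, and their reading is None.
At some moment in a run one of dish_0, dish_1, dish_2 may be knocked a few centimetres aside while the robot is not near it.
It also fails if it takes over 210 s, if anything falls off the work surface, if the arm or the gripper's body presses on something with over 40 N, if the wrist force passes 120 N, or if a joint passes its speed limit or range.

## Working session

There is one attempt and no reset: what is moved stays moved. The work goes in short steps, Python scripts to look and compute and a shell command to move; the robot and the scene stay as the last step left them, time stands still between calls to the robot, and variables do not carry over. Pictures are saved under pics/ and viewed, at most 14 in all, crops included, and the job is handed in when it is done.

```bash
mkdir -p pics
cat > h.py <<'E'
import numpy as np, cv2, json
from scipy.spatial.transform import Rotation as R
from bench import ctrl
def snap(name,fn=None):
    s=ctrl.get_state(); d=ctrl.get_image(name)
    im=cv2.cvtColor(np.asarray(d["image"]),cv2.COLOR_RGB2BGR)
    if name=="wrist":
        T=np.eye(4);T[:3,:3]=R.from_rotvec(s["tool_rot"]).as_matrix();T[:3,3]=s["position"]
        cw=T@np.array(d["hand_eye"])
    else: cw=np.linalg.inv(np.array(d["world_to_cam"]))
    if fn: cv2.imwrite("pics/"+fn,im)
    return im,np.array(d["K"]),cw
def ray(K,cw,uv):
    d=cw[:3,:3]@np.linalg.inv(K)@np.array([uv[0],uv[1],1.0]); return cw[:3,3],d
def onz(K,cw,uv,z):
    o,d=ray(K,cw,uv); return o+d*(z-o[2])/d[2]
def proj(K,cw,p):
    q=np.linalg.inv(cw)@np.append(p,1); q=K@q[:3]; return q[:2]/q[2]
def tri(a,b):
    (o1,d1),(o2,d2)=a,b
    A=np.stack([d1,-d2],1); t=np.linalg.lstsq(A,o2-o1,rcond=None)[0]
    p,q=o1+d1*t[0],o2+d2*t[1]; return (p+q)/2,np.linalg.norm(p-q)
def st():
    s=ctrl.get_state(); M=R.from_rotvec(s["tool_rot"]).as_matrix()
    print("t",round(s["time"],2),"p",np.round(s["position"],4),"F",np.round(s["ft_force"],1),"w",round(s["grip_width"]*87,1),"gf",round(s["grip_force"],1));print("q",np.round(s["joint_positions"],2));print(np.round(M,3))
    return s,M
def go(p,yaw=None):
    "shift in tool axes to reach p (TCP); yaw = wanted world dir of tool y in deg"
    s=ctrl.get_state(); M=R.from_rotvec(s["tool_rot"]).as_matrix()
    print("shift",np.round(M.T@(np.array(p)-s["position"]),4))
    if yaw is not None:
        y=np.array([np.cos(np.radians(yaw)),np.sin(np.radians(yaw)),0]);z=np.array([0,0,-1.]);T=np.stack([np.cross(y,z),y,z],1)
        print("turn",np.round(R.from_matrix(M.T@T).as_rotvec(degrees=True),2))
E
python3 - <<'E'
from h import *
st()
for n in("scene","top"):
    im,K,cw=snap(n,n+"0.png"); print(n,np.round(K,1).tolist(),np.round(cw,3).tolist())
E
```

```text
t 0.0 p [0.1619 0.6289 0.2215] F [0.3 0.2 1. ] w 86.9 gf 0.0
q [-1.3   0.32 -0.07  1.45  0.02  1.37 -0.06]
[[-0.968  0.249 -0.   ]
 [ 0.249  0.968 -0.002]
 [-0.    -0.002 -1.   ]]
scene [[426.5, 0.0, 285.6], [0.0, 426.5, 215.4], [0.0, 0.0, 1.0]] [[0.67, -0.398, 0.627, -0.246], [-0.742, -0.349, 0.572, -0.827], [-0.009, -0.849, -0.529, 0.789], [0.0, 0.0, 0.0, 1.0]]
top [[513.1, 0.0, 277.7], [0.0, 513.1, 212.6], [0.0, 0.0, 1.0]] [[0.017, -0.996, 0.086, 0.438], [-1.0, -0.016, 0.014, -0.082], [-0.013, -0.086, -0.996, 1.69], [0.0, 0.0, 0.0, 1.0]]
```

View pics/scene0.png

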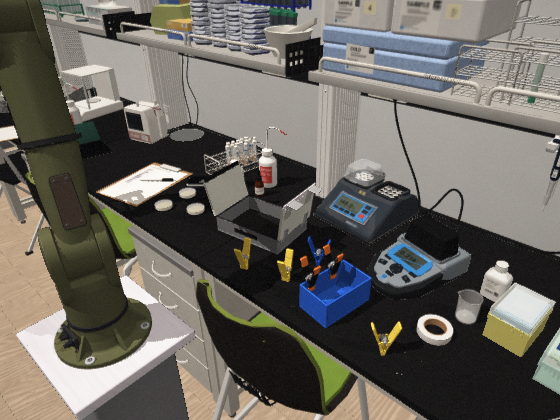

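View pics/top0.png

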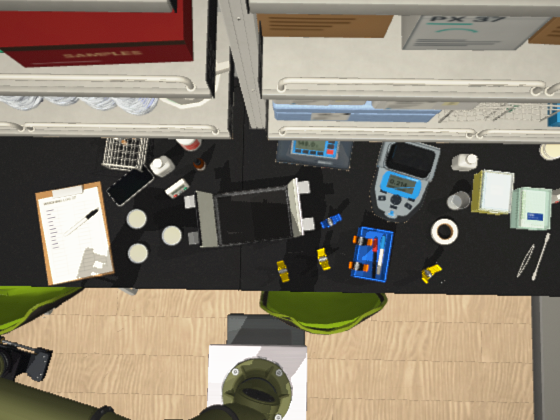

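Run:
```python
from h import *
im,K,cw=snap("top")
for n,uv,z in [("d0",(137,219),.015),("d1",(172,236),.015),("d2",(138,253),.015)]: print(n,onz(K,cw,uv,z).round(3))
hsv=cv2.cvtColor(im,cv2.COLOR_BGR2HSV)
m=cv2.inRange(hsv,(3,150,120),(14,255,255)); n,l,s,c=cv2.connectedComponentsWithStats(m)
for i in range(1,n):
  if s[i,4]>5 and 300<c[i][0]<420: print("orange",c[i].round(1),s[i,4],onz(K,cw,c[i],.12).round(3))
g=cv2.cvtColor(im,cv2.COLOR_BGR2GRAY)
crop=cv2.resize(im[160:290,120:400],None,fx=2.85,fy=2.85,interpolation=cv2.INTER_CUBIC); cv2.imwrite("pics/c1.png",crop)
```

```text
d0 [0.554 0.403 0.015]
d1 [0.5   0.286 0.015]
d2 [0.443 0.395 0.015]
orange [329.5 151.5] 8 [ 0.766 -0.217  0.12 ]
orange [368.6 241.4] 18 [ 0.49  -0.339  0.12 ]
orange [375.2 241.7] 6 [ 0.489 -0.359  0.12 ]
orange [374.7 248.6] 9 [ 0.468 -0.357  0.12 ]
orange [364.2 267.6] 17 [ 0.41  -0.326  0.12 ]
```

View pics/c1.png

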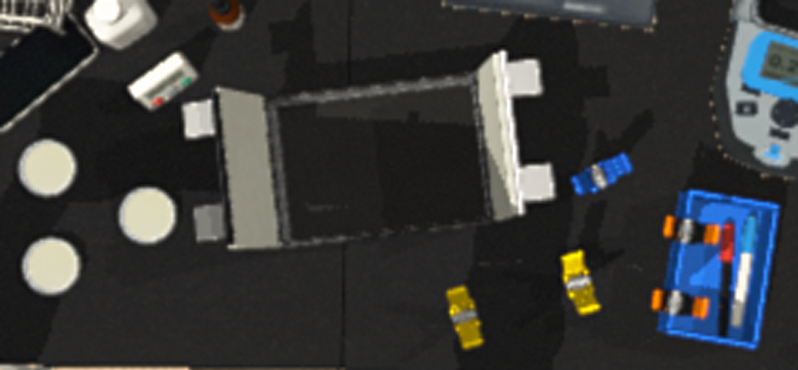

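Run:
```python
from h import *
im,K,cw=snap("top")
P=[onz(K,cw,(u/2.85+120,v/2.85+160),.058) for u,v in [(272,103),(477,77),(493,220),(287,243)]]
for p in P: print(p.round(3))
c=sum(P)/4; y=(P[0]+P[3]-P[1]-P[2])/2; x=(P[0]+P[1]-P[2]-P[3])/2
print("centre",c.round(3),"x len",np.linalg.norm(x),"y len",np.linalg.norm(y),"yaw",np.degrees(np.arctan2(x[1],x[0])),np.degrees(np.arctan2(-y[0],y[1])))
go((.45,.33,.30),7)
```

```text
[0.629 0.141 0.058]
[ 0.662 -0.089  0.058]
[ 0.501 -0.109  0.058]
[0.472 0.12  0.058]
centre [0.566 0.016 0.058] x len 0.16000795157827666 y len 0.23181969931370422 yaw 7.4198735496486625 7.729077819240427
shift [-0.3536 -0.2181 -0.0778]
turn [-5.000e-02  4.000e-02  6.858e+01]
```

```bash
python3 -m handwheel '[{"x":-0.03,"y":-0.02,"z":-0.078,"wz":7},{"x":-0.065,"y":-0.04,"z":-0.078,"wz":14},{"x":-0.1,"y":-0.06,"z":-0.078,"wz":21},{"x":-0.135,"y":-0.083,"z":-0.078,"wz":28},{"x":-0.17,"y":-0.105,"z":-0.078,"wz":35},{"x":-0.205,"y":-0.126,"z":-0.078,"wz":42},{"x":-0.24,"y":-0.148,"z":-0.078,"wz":48},{"x":-0.275,"y":-0.17,"z":-0.078,"wz":55},{"x":-0.315,"y":-0.194,"z":-0.078,"wz":62},{"x":-0.354,"y":-0.218,"z":-0.078,"wz":69}]' 0.08 15
python3 -m handwheel '[{},{},{}]'
python3 - <<'E'
from h import *
st(); im,K,cw=snap("wrist","w1.png"); print(cw.round(3).tolist())
E
```

```text
t 0.2 p [0.1619 0.6292 0.2219] F [ 0.6 -0.9  0.5] w 87.2 gf 0.0
q [-1.3   0.32 -0.07  1.45  0.02  1.37 -0.06]
[[-0.968  0.249 -0.   ]
 [ 0.249  0.968 -0.001]
 [-0.    -0.001 -1.   ]]
[[0.249, 0.935, 0.253, 0.093], [0.968, -0.24, -0.067, 0.646], [-0.002, 0.261, -0.965, 0.383], [0.0, 0.0, 0.0, 1.0]]invalid input at $[0]: expected keys x, y, z, wx, wy, wz
invalid input at $[0]: expected keys x, y, z, wx, wy, wz
```

View pics/w1.png

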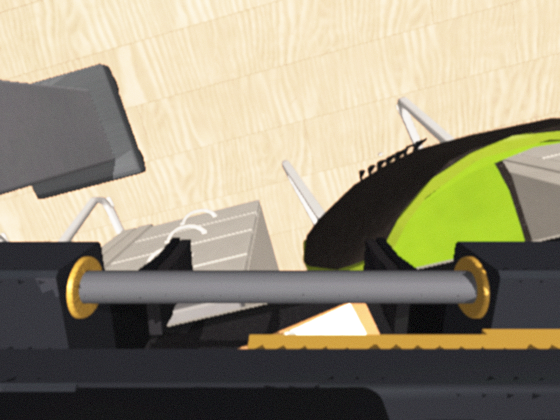

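```bash
python3 -m handwheel '[{"x":-0.03,"y":-0.02,"z":-0.078,"wx":0,"wy":0,"wz":7},{"x":-0.065,"y":-0.04,"z":-0.078,"wx":0,"wy":0,"wz":14},{"x":-0.1,"y":-0.06,"z":-0.078,"wx":0,"wy":0,"wz":21},{"x":-0.135,"y":-0.083,"z":-0.078,"wx":0,"wy":0,"wz":28},{"x":-0.17,"y":-0.105,"z":-0.078,"wx":0,"wy":0,"wz":35},{"x":-0.205,"y":-0.126,"z":-0.078,"wx":0,"wy":0,"wz":42},{"x":-0.24,"y":-0.148,"z":-0.078,"wx":0,"wy":0,"wz":48},{"x":-0.275,"y":-0.17,"z":-0.078,"wx":0,"wy":0,"wz":55},{"x":-0.315,"y":-0.194,"z":-0.078,"wx":0,"wy":0,"wz":62},{"x":-0.354,"y":-0.218,"z":-0.078,"wx":0,"wy":0,"wz":68.5}]' 0.08 15
python3 -m handwheel '[{"x":0,"y":0,"z":0,"wx":0,"wy":0,"wz":0},{"x":0,"y":0,"z":0,"wx":0,"wy":0,"wz":0},{"x":0,"y":0,"z":0,"wx":0,"wy":0,"wz":0}]'
python3 - <<'E'
from h import *
st(); im,K,cw=snap("wrist","w2.png"); print(cw.round(3).tolist())
def dishes(im,K,cw):
    hsv=cv2.cvtColor(im,cv2.COLOR_BGR2HSV); m=cv2.inRange(hsv,(10,15,130),(40,110,255))
    cs,_=cv2.findContours(cv2.morphologyEx(m,cv2.MORPH_OPEN,np.ones((5,5))),cv2.RETR_EXTERNAL,cv2.CHAIN_APPROX_NONE)
    for c in cs:
        if cv2.contourArea(c)>1500:
            e=cv2.fitEllipse(c); pts=np.array([onz(K,cw,p[0],.015) for p in c]); (x,y),r=cv2.minEnclosingCircle(pts[:,:2].astype(np.float32)*1000)
            print(np.round(e[0]),"pos",round(x,1),round(y,1),"r",round(r,1))
dishes(im,K,cw); dishes(*snap("top"))
E
```

```text
time: 1.08
position: [0.4292, 0.3515, 0.3008]
tool_rot: [-2.087, -2.348, -0.001]
ft_force: [1.4, -0.9, -0.7]
grip_width: 0.919
grip_force: 0.0
time: 1.33
position: [0.4278, 0.3536, 0.3005]
tool_rot: [-2.079, -2.354, -0.0]
ft_force: [-1.0, 0.1, -0.3]
grip_width: 0.917
grip_force: 0.0
t 1.33 p [0.4278 0.3536 0.3005] F [-1.   0.1 -0.3] w 79.8 gf 0.0
q [-0.99  0.09  0.27  1.58 -0.02  1.48 -0.59]
[[-0.124  0.992 -0.001]
 [ 0.992  0.124  0.001]
 [ 0.001 -0.001 -1.   ]]
[[0.992, 0.12, 0.031, 0.42], [0.124, -0.958, -0.26, 0.424], [-0.001, 0.262, -0.965, 0.462], [0.0, 0.0, 0.0, 1.0]]
[380. 137.] pos 552.4 406.7 r 28.9
[94. 97.] pos 195.3 376.6 r 208.2
[ 65. 374.] pos 45.0 576.0 r 285.6
[550. 344.] pos 149.3 -929.3 r 179.4
[430. 361.] pos 127.6 -516.3 r 408.7
[196. 329.] pos 210.9 209.8 r 244.9
[110. 336.] pos 150.1 467.1 r 281.4
[383.   5.] pos 1309.1 -472.2 r 523.4
[319.  81.] pos 1001.8 -53.2 r 951.6
```

View pics/w2.png

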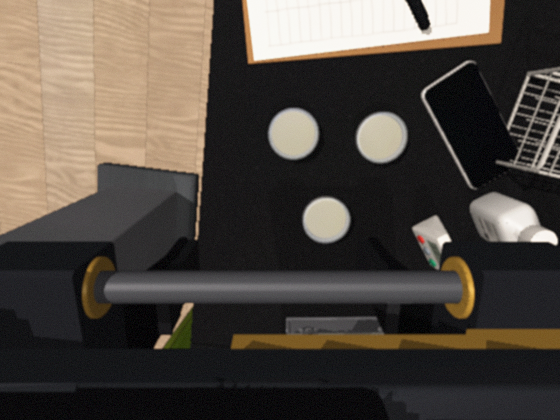

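```bash
cat >> h.py <<'E'
def dishes(im,K,cw,rect,z=.015):
    x0,y0,x1,y1=rect; m=np.zeros(im.shape[:2],np.uint8); hsv=cv2.cvtColor(im,cv2.COLOR_BGR2HSV)
    m[y0:y1,x0:x1]=cv2.inRange(hsv,(0,0,110),(179,110,255))[y0:y1,x0:x1]
    cs,_=cv2.findContours(cv2.morphologyEx(m,cv2.MORPH_OPEN,np.ones((3,3))),cv2.RETR_EXTERNAL,cv2.CHAIN_APPROX_NONE)
    for c in cs:
        if cv2.contourArea(c)>60:
            pts=np.array([onz(K,cw,p[0],z) for p in c])[:,:2].astype(np.float32)*1000; (x,y),r=cv2.minEnclosingCircle(pts)
            print("px",c.mean(0)[0].round(),"pos",round(x,1),round(y,1),"r",round(r,1))
E
python3 - <<'E'
from h import *
dishes(*snap("wrist"),(215,75,410,255)); dishes(*snap("top"),(115,200,186,270))
go((.5,.286,.1),7.6)
E
```

```text
px [326. 220.] pos 500.7 290.8 r 32.3
px [382. 138.] pos 553.3 407.7 r 32.2
px [294. 134.] pos 441.6 398.5 r 31.6
px [138. 253.] pos 443.0 396.9 r 32.8
px [171. 235.] pos 502.5 287.8 r 33.0
px [136. 219.] pos 555.3 406.0 r 33.0
shift [-0.0774  0.0638  0.2004]
turn [-0.02 -0.01 -0.33]
```

```bash
python3 - <<'E'
from h import *
im,K,cw=snap("top")
a=np.radians(7.6); c=np.array([.565,.017]); Rc=np.array([[np.cos(a),-np.sin(a)],[np.sin(a),np.cos(a)]])
for n,u,v in [("L",218,88),("L",232,247),("R",503,52),("R",523,213)]:
  for z in (.15,.165,.175,.185): print(n,z,((onz(K,cw,(u/2.85+120,v/2.85+160),z)[:2]-c)@Rc).round(3))
E
python3 -m handwheel '[{"x":-0.03,"y":0.03,"z":0,"wx":0,"wy":0,"wz":0},{"x":-0.06,"y":0.063,"z":0.03,"wx":0,"wy":0,"wz":0},{"x":-0.077,"y":0.066,"z":0.07,"wx":0,"wy":0,"wz":0},{"x":-0.075,"y":0.065,"z":0.11,"wx":0,"wy":0,"wz":0},{"x":-0.075,"y":0.065,"z":0.15,"wx":0,"wy":0,"wz":-0.3},{"x":-0.075,"y":0.065,"z":0.19,"wx":0,"wy":0,"wz":-0.3},{"x":-0.075,"y":0.065,"z":0.22,"wx":0,"wy":0,"wz":-0.3},{"x":-0.075,"y":0.065,"z":0.22,"wx":0,"wy":0,"wz":-0.3},{"x":-0.075,"y":0.065,"z":0.22,"wx":0,"wy":0,"wz":-0.3}]' 0.08 15 | head -2
python3 -c "
from h import *
st(); go((.501,.289,.004),7.6)"
```

```text
L 0.15 [0.09  0.159]
L 0.165 [0.088 0.157]
L 0.175 [0.086 0.155]
L 0.185 [0.085 0.154]
L 0.15 [-0.08   0.162]
L 0.165 [-0.08   0.159]
L 0.175 [-0.081  0.158]
L 0.185 [-0.081  0.156]
R 0.15 [ 0.093 -0.146]
R 0.165 [ 0.09  -0.146]
R 0.175 [ 0.089 -0.145]
R 0.185 [ 0.087 -0.145]
R 0.15 [-0.08  -0.147]
R 0.165 [-0.08  -0.146]
R 0.175 [-0.081 -0.146]
R 0.185 [-0.081 -0.145]
time: 2.33
position: [0.5004, 0.2867, 0.0793]
t 2.33 p [0.5004 0.2867 0.0793] F [ 0.3 -0.   1. ] w 80.0 gf 0.0
q [-0.86  0.29  0.34  1.81 -0.11  1.06 -0.35]
[[-0.13   0.992 -0.003]
 [ 0.992  0.13  -0.003]
 [-0.002 -0.004 -1.   ]]
shift [0.0024 0.0012 0.0753]
turn [-0.21  0.12 -0.15]
```

```bash
python3 -m handwheel '[{"x":0.0024,"y":0.0012,"z":0.025,"wx":0,"wy":0,"wz":0},{"x":0.0024,"y":0.0012,"z":0.05,"wx":0,"wy":0,"wz":0},{"x":0.0024,"y":0.0012,"z":0.065,"wx":0,"wy":0,"wz":0},{"x":0.0024,"y":0.0012,"z":0.073,"wx":0,"wy":0,"wz":0},{"x":0.0024,"y":0.0012,"z":0.0755,"wx":0,"wy":0,"wz":0},{"x":0.0024,"y":0.0012,"z":0.0755,"wx":0,"wy":0,"wz":0}]' 0.08 15
python3 -m handwheel '[{"x":0,"y":0,"z":0,"wx":0,"wy":0,"wz":0},{"x":0,"y":0,"z":0,"wx":0,"wy":0,"wz":0},{"x":0,"y":0,"z":0,"wx":0,"wy":0,"wz":0},{"x":0,"y":0,"z":0,"wx":0,"wy":0,"wz":0},{"x":0,"y":0,"z":0,"wx":0,"wy":0,"wz":0},{"x":0,"y":0,"z":0,"wx":0,"wy":0,"wz":0}]' 0.05 15
python3 -m handwheel '[{"x":0,"y":0,"z":-0.02,"wx":0,"wy":0,"wz":0},{"x":0,"y":0,"z":-0.05,"wx":0,"wy":0,"wz":0},{"x":0,"y":0,"z":-0.08,"wx":0,"wy":0,"wz":0},{"x":0,"y":0,"z":-0.12,"wx":0,"wy":0,"wz":0},{"x":0,"y":0,"z":-0.16,"wx":0,"wy":0,"wz":0},{"x":0,"y":0,"z":-0.2,"wx":0,"wy":0,"wz":0},{"x":0,"y":0,"z":-0.24,"wx":0,"wy":0,"wz":0},{"x":0,"y":0,"z":-0.26,"wx":0,"wy":0,"wz":0},{"x":0,"y":0,"z":-0.26,"wx":0,"wy":0,"wz":0}]'
python3 -c "
from h import *
st(); go((.564,-.054,.25),7.6)"
```

```text
time: 2.83
position: [0.504, 0.2904, 0.0068]
tool_rot: [2.073, 2.36, 0.004]
ft_force: [-0.5, -0.2, 1.1]
grip_width: 0.92
grip_force: 0.0
time: 3.33
position: [0.5033, 0.2898, 0.0061]
tool_rot: [2.074, 2.36, 0.002]
ft_force: [-1.0, -0.6, 5.7]
grip_width: 0.723
grip_force: 15.0
time: 4.08
position: [0.5053, 0.2906, 0.2712]
tool_rot: [2.073, 2.358, 0.016]
ft_force: [0.5, 0.0, -1.0]
grip_width: 0.723
grip_force: 15.0
t 4.08 p [0.5053 0.2906 0.2712] F [ 0.5  0.  -1. ] w 62.9 gf 15.0
q [-0.88  0.15  0.35  1.57 -0.05  1.42 -0.39]
[[-0.128  0.992  0.008]
 [ 0.992  0.128  0.006]
 [ 0.005  0.009 -1.   ]]
shift [-0.3494  0.0139  0.0196]
turn [ 0.51 -0.29 -0.24]
```

```bash
python3 -m handwheel '[{"x":-0.02,"y":0,"z":0,"wx":0,"wy":0,"wz":0},{"x":-0.05,"y":0.002,"z":0,"wx":0,"wy":0,"wz":0},{"x":-0.09,"y":0.004,"z":0,"wx":0,"wy":0,"wz":0},{"x":-0.13,"y":0.006,"z":0,"wx":0,"wy":0,"wz":0},{"x":-0.17,"y":0.008,"z":0,"wx":0,"wy":0,"wz":0},{"x":-0.21,"y":0.01,"z":0,"wx":0,"wy":0,"wz":0},{"x":-0.25,"y":0.012,"z":0,"wx":0,"wy":0,"wz":0},{"x":-0.29,"y":0.014,"z":0,"wx":0,"wy":0,"wz":0},{"x":-0.33,"y":0.014,"z":0,"wx":0,"wy":0,"wz":0},{"x":-0.35,"y":0.014,"z":0,"wx":0.5,"wy":-0.3,"wz":-0.2}]'
python3 -m handwheel '[{"x":0,"y":0,"z":0,"wx":0,"wy":0,"wz":0},{"x":0,"y":0,"z":0,"wx":0,"wy":0,"wz":0}]' >/dev/null
python3 - <<'E'
from h import *
st(); go((.564,-.054,.016),7.6)
snap("scene","s1.png"); snap("wrist","w3.png")
dishes(*snap("top"),(115,200,186,270))
E
```

```text
time: 4.92
position: [0.5605, -0.0631, 0.2643]
tool_rot: [-2.078, -2.355, 0.02]
ft_force: [-0.8, -0.6, -1.1]
grip_width: 0.725
grip_force: 15.0
t 5.08 p [ 0.561  -0.0572  0.2639] F [-0.1  0.4 -0.1] w 63.3 gf 15.0
q [-0.51  0.14  0.63  1.62 -0.07  1.42  0.25]
[[-0.129  0.992 -0.01 ]
 [ 0.992  0.128 -0.006]
 [-0.005 -0.01  -1.   ]]
shift [0.004  0.0059 0.2478]
turn [-0.6   0.28 -0.22]
px [138. 253.] pos 443.0 396.9 r 32.8
px [136. 218.] pos 555.3 406.0 r 33.0
```

View pics/w3.png

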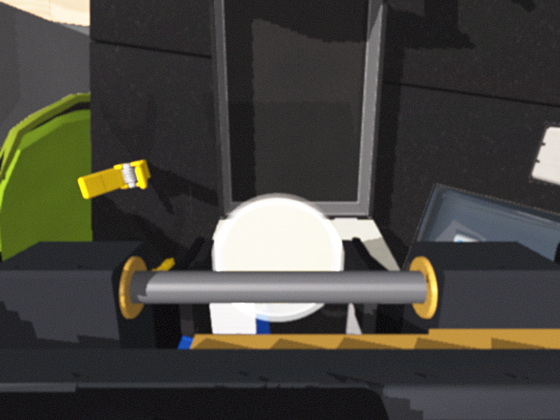

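Run:
```python
from h import *
im,K,cw=snap("wrist")
for uv in [(232,203),(358,203),(227,0),(374,0)]: print(onz(K,cw,uv,.058).round(3))
a=np.radians(7.6); c=np.array([.565,.017,0])
for x,y in [(-.079,-.115),(.079,-.115)]: print("exp",(c+[x*np.cos(a)-y*np.sin(a),x*np.sin(a)+y*np.cos(a),0]).round(3))
```

```text
[ 0.514 -0.089  0.058]
[ 0.65  -0.07   0.058]
[0.489 0.109 0.058]
[0.627 0.127 0.058]
exp [ 0.502 -0.107  0.   ]
exp [ 0.659 -0.087  0.   ]
```

```bash
python3 - <<'E'
from h import *
im,K,cw=snap("wrist")
P=[onz(K,cw,uv,.01) for uv in [(232,203),(358,203),(227,0),(374,0)]]
for p in P: print(p.round(3))
E
python3 -m handwheel '[{"x":0.004,"y":0.006,"z":0.03,"wx":0,"wy":0,"wz":0},{"x":0.004,"y":0.006,"z":0.07,"wx":-0.6,"wy":0.3,"wz":0},{"x":0.004,"y":0.006,"z":0.11,"wx":-0.6,"wy":0.3,"wz":0},{"x":0.004,"y":0.006,"z":0.15,"wx":-0.6,"wy":0.3,"wz":0},{"x":0.004,"y":0.006,"z":0.17,"wx":-0.6,"wy":0.3,"wz":0},{"x":0.004,"y":0.006,"z":0.17,"wx":-0.6,"wy":0.3,"wz":0},{"x":0.004,"y":0.006,"z":0.17,"wx":-0.6,"wy":0.3,"wz":0}]' >/dev/null
python3 -c "
from h import *
st(); go((.565,-.054,.016),7.6)"
```

```text
[ 0.508 -0.103  0.01 ]
[ 0.663 -0.081  0.01 ]
[0.481 0.121 0.01 ]
[0.636 0.142 0.01 ]
t 5.92 p [ 0.5652 -0.0513  0.0945] F [ 0.1  0.5 -0.7] w 62.7 gf 15.0
q [-0.48  0.28  0.6   1.83 -0.17  1.09  0.32]
[[-0.133  0.991 -0.   ]
 [ 0.991  0.133  0.   ]
 [ 0.    -0.    -1.   ]]
shift [-0.0027 -0.0005  0.0785]
turn [-0.01 -0.01  0.06]
```

```bash
python3 -m handwheel '[{"x":0,"y":0.0025,"z":0.025,"wx":0,"wy":0,"wz":0},{"x":0,"y":0.0025,"z":0.045,"wx":0,"wy":0,"wz":0},{"x":0,"y":0.0025,"z":0.06,"wx":0,"wy":0,"wz":0},{"x":0,"y":0.0025,"z":0.07,"wx":0,"wy":0,"wz":0},{"x":0,"y":0.0025,"z":0.074,"wx":0,"wy":0,"wz":0},{"x":0,"y":0.0025,"z":0.0765,"wx":0,"wy":0,"wz":0},{"x":0,"y":0.0025,"z":0.0775,"wx":0,"wy":0,"wz":0},{"x":0,"y":0.0025,"z":0.0775,"wx":0,"wy":0,"wz":0}]'
python3 -c "
from h import *
go((.568,-.051,.016),7.6)"
```

```text
time: 6.58
position: [0.5692, -0.0519, 0.0186]
tool_rot: [2.068, 2.362, 0.004]
ft_force: [0.0, -0.2, -0.7]
grip_width: 0.727
grip_force: 15.0
shift [ 0.001  -0.0011  0.0026]
turn [ 0.21 -0.   -0.02]
```

Lower to contact, release, raise, and return to above the next dish.

```bash
python3 -m handwheel '[{"x":0,"y":0,"z":0.001,"wx":0,"wy":0,"wz":0},{"x":0,"y":0,"z":0.002,"wx":0,"wy":0,"wz":0},{"x":0,"y":0,"z":0.002,"wx":0,"wy":0,"wz":0}]'
python3 -m handwheel '[{"x":0,"y":0,"z":0,"wx":0,"wy":0,"wz":0},{"x":0,"y":0,"z":0,"wx":0,"wy":0,"wz":0},{"x":0,"y":0,"z":0,"wx":0,"wy":0,"wz":0},{"x":0,"y":0,"z":0,"wx":0,"wy":0,"wz":0}]' 0.074 15
python3 -m handwheel '[{"x":0,"y":0,"z":-0.02,"wx":0,"wy":0,"wz":0},{"x":0,"y":0,"z":-0.05,"wx":0,"wy":0,"wz":0},{"x":0,"y":0,"z":-0.09,"wx":0,"wy":0,"wz":0},{"x":0,"y":0,"z":-0.13,"wx":0,"wy":0,"wz":0},{"x":0,"y":0,"z":-0.17,"wx":0,"wy":0,"wz":0},{"x":0,"y":0,"z":-0.21,"wx":0,"wy":0,"wz":0},{"x":0,"y":0,"z":-0.24,"wx":0,"wy":0,"wz":0},{"x":0,"y":0,"z":-0.24,"wx":0,"wy":0,"wz":0}]' 0.08
python3 - <<'E'
from h import *
go((.554,.407,.24),7.6)
dishes(*snap("top"),(115,200,186,270))
im,K,cw=snap("top"); dishes(im,K,cw,(218,188,294,242),.025)
E
```

```text
time: 6.83
position: [0.569, -0.0519, 0.0162]
tool_rot: [2.069, 2.362, 0.004]
ft_force: [-0.5, -0.2, 1.3]
grip_width: 0.72
grip_force: 15.0
time: 7.17
position: [0.5682, -0.0519, 0.0154]
tool_rot: [2.069, 2.363, 0.002]
ft_force: [-0.0, -0.7, -0.2]
grip_width: 0.844
grip_force: 0.0
time: 7.83
position: [0.5713, -0.0526, 0.2628]
tool_rot: [2.064, 2.356, 0.016]
ft_force: [0.8, -0.7, 0.1]
grip_width: 0.92
grip_force: 0.0
shift [0.4579 0.043  0.0233]
turn [ 0.78  0.01 -0.04]
px [138. 253.] pos 443.0 396.9 r 32.8
px [136. 218.] pos 555.3 406.0 r 33.0
px [271. 195.] pos 641.6 -33.0 r 43.9
px [269. 213.] pos 575.9 -36.8 r 108.2
```

```bash
python3 -m handwheel '[{"x":0.02,"y":0,"z":0,"wx":0,"wy":0,"wz":0},{"x":0.06,"y":0.005,"z":0,"wx":0,"wy":0,"wz":0},{"x":0.1,"y":0.01,"z":0,"wx":0,"wy":0,"wz":0},{"x":0.14,"y":0.015,"z":0,"wx":0,"wy":0,"wz":0},{"x":0.18,"y":0.02,"z":0,"wx":0,"wy":0,"wz":0},{"x":0.22,"y":0.025,"z":0,"wx":0,"wy":0,"wz":0},{"x":0.26,"y":0.03,"z":0,"wx":0,"wy":0,"wz":0},{"x":0.3,"y":0.035,"z":0,"wx":0,"wy":0,"wz":0},{"x":0.34,"y":0.04,"z":0,"wx":0,"wy":0,"wz":0},{"x":0.38,"y":0.043,"z":0,"wx":0,"wy":0,"wz":0}]' >/dev/null
python3 -m handwheel '[{"x":0.03,"y":0,"z":0,"wx":0.7,"wy":0,"wz":0},{"x":0.06,"y":0,"z":0.03,"wx":0.7,"wy":0,"wz":0},{"x":0.078,"y":0,"z":0.07,"wx":0.7,"wy":0,"wz":0},{"x":0.078,"y":0,"z":0.11,"wx":0.7,"wy":0,"wz":0},{"x":0.078,"y":0,"z":0.15,"wx":0.7,"wy":0,"wz":0},{"x":0.078,"y":0,"z":0.17,"wx":0.7,"wy":0,"wz":0},{"x":0.078,"y":0,"z":0.17,"wx":0.7,"wy":0,"wz":0},{"x":0.078,"y":0,"z":0.17,"wx":0.7,"wy":0,"wz":0}]' >/dev/null
python3 - <<'E'
from h import *
st(); go((.554,.407,.005),7.6)
dishes(*snap("top"),(115,200,186,270)); im,K,cw=snap("top","t2.png"); dishes(im,K,cw,(218,188,294,242),.025)
E
```

```text
t 9.43 p [0.5489 0.4064 0.0827] F [ 0.4  0.7 -0.2] w 80.1 gf 0.0
q [-0.93  0.51  0.34  1.52 -0.18  1.17 -0.42]
[[-0.132  0.991 -0.014]
 [ 0.991  0.131 -0.005]
 [-0.003 -0.015 -1.   ]]
shift [0.0002 0.0063 0.0776]
turn [-0.86  0.18 -0.04]
px [138. 253.] pos 443.3 396.8 r 32.9
px [138. 218.] pos 555.9 404.8 r 32.6
px [276. 216.] pos 569.6 -52.3 r 32.6
px [291. 201.] pos 618.8 -100.0 r 45.0
```

```bash
python3 -m handwheel '[{"x":0,"y":0.005,"z":0.025,"wx":-0.8,"wy":0.2,"wz":0},{"x":0,"y":0.005,"z":0.05,"wx":-0.8,"wy":0.2,"wz":0},{"x":0,"y":0.005,"z":0.065,"wx":-0.8,"wy":0.2,"wz":0},{"x":0,"y":0.005,"z":0.074,"wx":-0.8,"wy":0.2,"wz":0},{"x":0,"y":0.005,"z":0.078,"wx":-0.8,"wy":0.2,"wz":0},{"x":0,"y":0.005,"z":0.078,"wx":-0.8,"wy":0.2,"wz":0}]' 0.08 15
python3 -m handwheel '[{"x":0,"y":0,"z":0,"wx":0,"wy":0,"wz":0},{"x":0,"y":0,"z":0,"wx":0,"wy":0,"wz":0},{"x":0,"y":0,"z":0,"wx":0,"wy":0,"wz":0},{"x":0,"y":0,"z":0,"wx":0,"wy":0,"wz":0},{"x":0,"y":0,"z":0,"wx":0,"wy":0,"wz":0},{"x":0,"y":0,"z":0,"wx":0,"wy":0,"wz":0}]' 0.05 15
python3 -m handwheel '[{"x":0,"y":0,"z":-0.02,"wx":0,"wy":0,"wz":0},{"x":0,"y":0,"z":-0.05,"wx":0,"wy":0,"wz":0},{"x":0,"y":0,"z":-0.08,"wx":0,"wy":0,"wz":0},{"x":0,"y":0,"z":-0.12,"wx":0,"wy":0,"wz":0},{"x":0,"y":0,"z":-0.16,"wx":0,"wy":0,"wz":0},{"x":0,"y":0,"z":-0.2,"wx":0,"wy":0,"wz":0},{"x":0,"y":0,"z":-0.24,"wx":0,"wy":0,"wz":0},{"x":0,"y":0,"z":-0.26,"wx":0,"wy":0,"wz":0},{"x":0,"y":0,"z":-0.26,"wx":0,"wy":0,"wz":0}]'
python3 -c "
from h import *
st(); go((.579,.017,.26),7.6)"
```

```text
time: 10.03
position: [0.5547, 0.4084, 0.0077]
tool_rot: [-2.07, -2.363, -0.008]
ft_force: [0.4, -1.0, -0.2]
grip_width: 0.917
grip_force: 0.0
time: 10.53
position: [0.5552, 0.4088, 0.0087]
tool_rot: [-2.07, -2.363, -0.011]
ft_force: [-0.5, 0.1, 4.5]
grip_width: 0.721
grip_force: 15.0
time: 11.28
position: [0.5561, 0.4085, 0.2745]
tool_rot: [2.069, 2.362, 0.024]
ft_force: [0.3, -0.4, -0.5]
grip_width: 0.725
grip_force: 15.0
t 11.28 p [0.5561 0.4085 0.2745] F [ 0.3 -0.4 -0.5] w 63.1 gf 15.0
q [-0.94  0.39  0.37  1.29 -0.14  1.48 -0.45]
[[-0.132  0.991  0.011]
 [ 0.991  0.132  0.011]
 [ 0.009  0.013 -1.   ]]
shift [-0.3912 -0.029   0.0106]
turn [ 0.72 -0.53 -0.03]
```

```bash
python3 -m handwheel '[{"x":-0.02,"y":0,"z":0,"wx":0,"wy":0,"wz":0},{"x":-0.06,"y":-0.005,"z":0,"wx":0,"wy":0,"wz":0},{"x":-0.1,"y":-0.01,"z":0,"wx":0,"wy":0,"wz":0},{"x":-0.14,"y":-0.015,"z":0,"wx":0,"wy":0,"wz":0},{"x":-0.18,"y":-0.02,"z":0,"wx":0,"wy":0,"wz":0},{"x":-0.22,"y":-0.025,"z":0,"wx":0,"wy":0,"wz":0},{"x":-0.26,"y":-0.029,"z":0,"wx":0,"wy":0,"wz":0},{"x":-0.3,"y":-0.029,"z":0,"wx":0,"wy":0,"wz":0},{"x":-0.34,"y":-0.029,"z":0,"wx":0,"wy":0,"wz":0},{"x":-0.375,"y":-0.029,"z":0,"wx":0.7,"wy":-0.5,"wz":0}]' >/dev/null
python3 -m handwheel '[{"x":-0.015,"y":0,"z":0,"wx":0,"wy":0,"wz":0},{"x":-0.016,"y":0,"z":0.02,"wx":0,"wy":0,"wz":0},{"x":-0.016,"y":0,"z":0.05,"wx":0,"wy":0,"wz":0},{"x":-0.016,"y":0,"z":0.09,"wx":0,"wy":0,"wz":0},{"x":-0.016,"y":0,"z":0.13,"wx":0,"wy":0,"wz":0},{"x":-0.016,"y":0,"z":0.17,"wx":0,"wy":0,"wz":0},{"x":-0.016,"y":0,"z":0.19,"wx":0,"wy":0,"wz":0},{"x":-0.016,"y":0,"z":0.19,"wx":0,"wy":0,"wz":0},{"x":-0.016,"y":0,"z":0.19,"wx":0,"wy":0,"wz":0}]' >/dev/null
python3 - <<'E'
from h import *
st(); go((.578,.017,.019),7.6)
dishes(*snap("top"),(115,200,186,270))
E
```

```text
t 12.87 p [0.5737 0.0144 0.0748] F [0.5 0.5 1. ] w 62.7 gf 15.0
q [-0.55  0.32  0.56  1.82 -0.18  1.07  0.21]
[[-0.132  0.991 -0.011]
 [ 0.991  0.132 -0.007]
 [-0.006 -0.012 -1.   ]]
shift [0.0023 0.0053 0.0557]
turn [-0.7   0.33 -0.04]
px [138. 253.] pos 443.0 396.9 r 32.8
```

```bash
python3 -m handwheel '[{"x":0.002,"y":0.004,"z":0.01,"wx":-0.7,"wy":0.3,"wz":0},{"x":0.002,"y":0.004,"z":0.025,"wx":-0.7,"wy":0.3,"wz":0},{"x":0.002,"y":0.004,"z":0.038,"wx":-0.7,"wy":0.3,"wz":0},{"x":0.002,"y":0.004,"z":0.048,"wx":-0.7,"wy":0.3,"wz":0},{"x":0.002,"y":0.004,"z":0.053,"wx":-0.7,"wy":0.3,"wz":0},{"x":0.002,"y":0.004,"z":0.0555,"wx":-0.7,"wy":0.3,"wz":0},{"x":0.002,"y":0.004,"z":0.057,"wx":-0.7,"wy":0.3,"wz":0},{"x":0.002,"y":0.004,"z":0.057,"wx":-0.7,"wy":0.3,"wz":0}]'
python3 -c "
from h import *
st()"
```

```text
time: 13.58
position: [0.5786, 0.0168, 0.0194]
tool_rot: [2.068, 2.361, 0.005]
ft_force: [-0.9, 0.2, -1.6]
grip_width: 0.723
grip_force: 15.0
t 13.58 p [0.5786 0.0168 0.0194] F [-0.9  0.2 -1.6] w 62.9 gf 15.0
q [-0.53  0.39  0.53  1.86 -0.24  0.95  0.25]
[[-0.132  0.991  0.004]
 [ 0.991  0.132  0.001]
 [ 0.     0.004 -1.   ]]
```

```bash
python3 -m handwheel '[{"x":0,"y":0,"z":0.001,"wx":0,"wy":0,"wz":0},{"x":0,"y":0,"z":0.0015,"wx":0,"wy":0,"wz":0},{"x":0,"y":0,"z":0.0015,"wx":0,"wy":0,"wz":0}]'
python3 -m handwheel '[{"x":0,"y":0,"z":0,"wx":0,"wy":0,"wz":0},{"x":0,"y":0,"z":0,"wx":0,"wy":0,"wz":0},{"x":0,"y":0,"z":0,"wx":0,"wy":0,"wz":0},{"x":0,"y":0,"z":0,"wx":0,"wy":0,"wz":0}]' 0.074 15
python3 -m handwheel '[{"x":0,"y":0,"z":-0.02,"wx":0,"wy":0,"wz":0},{"x":0,"y":0,"z":-0.05,"wx":0,"wy":0,"wz":0},{"x":0,"y":0,"z":-0.09,"wx":0,"wy":0,"wz":0},{"x":0,"y":0,"z":-0.13,"wx":0,"wy":0,"wz":0},{"x":0,"y":0,"z":-0.17,"wx":0,"wy":0,"wz":0},{"x":0,"y":0,"z":-0.21,"wx":0,"wy":0,"wz":0},{"x":0,"y":0,"z":-0.24,"wx":0,"wy":0,"wz":0},{"x":0,"y":0,"z":-0.24,"wx":0,"wy":0,"wz":0}]' 0.08 >/dev/null
python3 - <<'E'
from h import *
st();go((.443,.398,.24),7.6)
E
```

```text
time: 13.83
position: [0.579, 0.0168, 0.0187]
tool_rot: [2.068, 2.361, 0.006]
ft_force: [-1.2, -0.6, 3.7]
grip_width: 0.724
grip_force: 15.0
time: 14.17
position: [0.5782, 0.0169, 0.0175]
tool_rot: [2.068, 2.362, 0.004]
ft_force: [-0.2, -0.8, 0.7]
grip_width: 0.84
grip_force: 0.0
t 14.83 p [0.581  0.0165 0.265 ] F [ 0.6 -0.2 -0.3] w 79.9 gf 0.0
q [-0.6   0.15  0.59  1.6  -0.09  1.4   0.13]
[[-0.132  0.991  0.015]
 [ 0.991  0.132  0.003]
 [ 0.001  0.016 -1.   ]]
shift [ 0.3963 -0.0869  0.0241]
turn [ 0.89 -0.06 -0.04]
```

```bash
python3 -m handwheel '[{"x":0.02,"y":0,"z":0,"wx":0,"wy":0,"wz":0},{"x":0.06,"y":-0.01,"z":0,"wx":0,"wy":0,"wz":0},{"x":0.1,"y":-0.02,"z":0,"wx":0,"wy":0,"wz":0},{"x":0.14,"y":-0.03,"z":0,"wx":0,"wy":0,"wz":0},{"x":0.18,"y":-0.04,"z":0,"wx":0,"wy":0,"wz":0},{"x":0.22,"y":-0.05,"z":0,"wx":0,"wy":0,"wz":0},{"x":0.26,"y":-0.06,"z":0,"wx":0,"wy":0,"wz":0},{"x":0.3,"y":-0.07,"z":0,"wx":0,"wy":0,"wz":0},{"x":0.34,"y":-0.08,"z":0,"wx":0,"wy":0,"wz":0},{"x":0.37,"y":-0.087,"z":0,"wx":0.8,"wy":0,"wz":0}]' >/dev/null
python3 -m handwheel '[{"x":0.026,"y":0,"z":0,"wx":0,"wy":0,"wz":0},{"x":0.026,"y":0,"z":0.03,"wx":0,"wy":0,"wz":0},{"x":0.026,"y":0,"z":0.07,"wx":0,"wy":0,"wz":0},{"x":0.026,"y":0,"z":0.11,"wx":0,"wy":0,"wz":0},{"x":0.026,"y":0,"z":0.15,"wx":0,"wy":0,"wz":0},{"x":0.026,"y":0,"z":0.18,"wx":0,"wy":0,"wz":0},{"x":0.026,"y":0,"z":0.18,"wx":0,"wy":0,"wz":0},{"x":0.026,"y":0,"z":0.18,"wx":0,"wy":0,"wz":0}]' >/dev/null
python3 - <<'E'
from h import *
st(); go((.443,.398,.006),7.6)
im,K,cw=snap("top"); dishes(im,K,cw,(115,200,186,270)); dishes(im,K,cw,(218,188,285,242),.025)
E
```

```text
t 16.33 p [0.4361 0.3964 0.0757] F [-0.1 -0.3  0.9] w 80.1 gf 0.0
q [-1.01  0.32  0.27  1.77 -0.1   1.07 -0.57]
[[-0.132  0.991 -0.013]
 [ 0.991  0.132 -0.005]
 [-0.003 -0.014 -1.   ]]
shift [0.0009 0.0081 0.0696]
turn [-0.79  0.17 -0.03]
px [140. 253.] pos 443.4 394.3 r 31.1
px [276. 216.] pos 569.4 -52.3 r 32.4
px [255. 213.] pos 579.5 15.3 r 32.6
```

```bash
python3 -m handwheel '[{"x":0,"y":0.0065,"z":0.025,"wx":-0.8,"wy":0.2,"wz":0},{"x":0,"y":0.0065,"z":0.045,"wx":-0.8,"wy":0.2,"wz":0},{"x":0,"y":0.0065,"z":0.06,"wx":-0.8,"wy":0.2,"wz":0},{"x":0,"y":0.0065,"z":0.067,"wx":-0.8,"wy":0.2,"wz":0},{"x":0,"y":0.0065,"z":0.07,"wx":-0.8,"wy":0.2,"wz":0},{"x":0,"y":0.0065,"z":0.07,"wx":-0.8,"wy":0.2,"wz":0}]' 0.08 15
python3 -m handwheel '[{"x":0,"y":0,"z":0,"wx":0,"wy":0,"wz":0},{"x":0,"y":0,"z":0,"wx":0,"wy":0,"wz":0},{"x":0,"y":0,"z":0,"wx":0,"wy":0,"wz":0},{"x":0,"y":0,"z":0,"wx":0,"wy":0,"wz":0},{"x":0,"y":0,"z":0,"wx":0,"wy":0,"wz":0},{"x":0,"y":0,"z":0,"wx":0,"wy":0,"wz":0}]' 0.05 15
python3 -m handwheel '[{"x":0,"y":0,"z":-0.02,"wx":0,"wy":0,"wz":0},{"x":0,"y":0,"z":-0.05,"wx":0,"wy":0,"wz":0},{"x":0,"y":0,"z":-0.08,"wx":0,"wy":0,"wz":0},{"x":0,"y":0,"z":-0.12,"wx":0,"wy":0,"wz":0},{"x":0,"y":0,"z":-0.16,"wx":0,"wy":0,"wz":0},{"x":0,"y":0,"z":-0.2,"wx":0,"wy":0,"wz":0},{"x":0,"y":0,"z":-0.24,"wx":0,"wy":0,"wz":0},{"x":0,"y":0,"z":-0.26,"wx":0,"wy":0,"wz":0},{"x":0,"y":0,"z":-0.26,"wx":0,"wy":0,"wz":0}]'
python3 -c "
from h import *
st(); go((.550,.080,.26),7.6)"
```

```text
time: 16.88
position: [0.4438, 0.3992, 0.0088]
tool_rot: [-2.07, -2.363, -0.011]
ft_force: [0.8, -0.4, 0.2]
grip_width: 0.919
grip_force: 0.0
time: 17.38
position: [0.4433, 0.3988, 0.0083]
tool_rot: [-2.07, -2.363, -0.01]
ft_force: [-1.1, -0.6, 6.1]
grip_width: 0.721
grip_force: 15.0
time: 18.13
position: [0.4442, 0.399, 0.2736]
tool_rot: [-2.07, -2.363, -0.024]
ft_force: [0.4, 0.3, -0.5]
grip_width: 0.724
grip_force: 15.0
t 18.13 p [0.4442 0.399  0.2736] F [ 0.4  0.3 -0.5] w 63.0 gf 15.0
q [-1.03  0.18  0.29  1.54 -0.05  1.42 -0.6 ]
[[-0.132  0.991  0.01 ]
 [ 0.991  0.132  0.012]
 [ 0.01   0.011 -1.   ]]
shift [-0.3302  0.0627  0.0109]
turn [ 0.65 -0.58 -0.04]
```

```bash
python3 -m handwheel '[{"x":-0.02,"y":0,"z":0,"wx":0,"wy":0,"wz":0},{"x":-0.06,"y":0.01,"z":0,"wx":0,"wy":0,"wz":0},{"x":-0.1,"y":0.02,"z":0,"wx":0,"wy":0,"wz":0},{"x":-0.14,"y":0.03,"z":0,"wx":0,"wy":0,"wz":0},{"x":-0.18,"y":0.04,"z":0,"wx":0,"wy":0,"wz":0},{"x":-0.22,"y":0.05,"z":0,"wx":0,"wy":0,"wz":0},{"x":-0.26,"y":0.058,"z":0,"wx":0,"wy":0,"wz":0},{"x":-0.3,"y":0.062,"z":0,"wx":0,"wy":0,"wz":0},{"x":-0.33,"y":0.063,"z":0,"wx":0.6,"wy":-0.5,"wz":0},{"x":-0.33,"y":0.063,"z":0,"wx":0.6,"wy":-0.5,"wz":0}]' >/dev/null
python3 -m handwheel '[{"x":0,"y":0,"z":0,"wx":0,"wy":0,"wz":0},{"x":0,"y":0,"z":0.02,"wx":0,"wy":0,"wz":0},{"x":0,"y":0,"z":0.05,"wx":0,"wy":0,"wz":0},{"x":0,"y":0,"z":0.08,"wx":0,"wy":0,"wz":0},{"x":0,"y":0,"z":0.11,"wx":0,"wy":0,"wz":0},{"x":0,"y":0,"z":0.14,"wx":0,"wy":0,"wz":0},{"x":0,"y":0,"z":0.16,"wx":0,"wy":0,"wz":0},{"x":0,"y":0,"z":0.16,"wx":0,"wy":0,"wz":0}]' >/dev/null
python3 - <<'E'
from h import *
st(); go((.550,.080,.018),7.6)
im,K,cw=snap("top"); dishes(im,K,cw,(115,200,186,270)); snap("scene","s2.png")
E
```

```text
t 19.63 p [0.5424 0.0789 0.1008] F [-1.7  0.  -1.3] w 62.7 gf 15.0
q [-0.66  0.23  0.53  1.86 -0.12  1.11  0.04]
[[-0.135  0.991 -0.016]
 [ 0.991  0.135 -0.008]
 [-0.006 -0.017 -1.   ]]
shift [0.0006 0.0091 0.0827]
turn [-0.98  0.36  0.14]
```

View pics/s2.png

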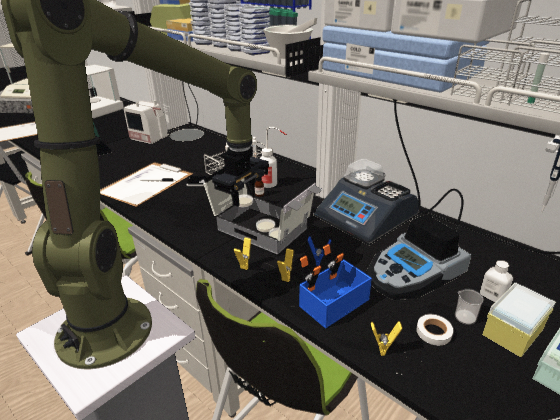

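```bash
python3 -m handwheel '[{"x":0,"y":0.007,"z":0.02,"wx":-0.9,"wy":0.3,"wz":0},{"x":0,"y":0.007,"z":0.04,"wx":-0.9,"wy":0.3,"wz":0},{"x":0,"y":0.007,"z":0.055,"wx":-0.9,"wy":0.3,"wz":0},{"x":0,"y":0.007,"z":0.068,"wx":-0.9,"wy":0.3,"wz":0},{"x":0,"y":0.007,"z":0.076,"wx":-0.9,"wy":0.3,"wz":0},{"x":0,"y":0.007,"z":0.081,"wx":-0.9,"wy":0.3,"wz":0},{"x":0,"y":0.007,"z":0.083,"wx":-0.9,"wy":0.3,"wz":0},{"x":0,"y":0.007,"z":0.083,"wx":-0.9,"wy":0.3,"wz":0}]'
python3 -c "
from h import *
go((.550,.080,.018),7.6)"
```

```text
time: 20.4
position: [0.5539, 0.0781, 0.0237]
tool_rot: [2.066, 2.359, 0.011]
ft_force: [0.1, 0.0, 0.1]
grip_width: 0.715
grip_force: 15.0
shift [ 0.0024 -0.0036  0.0056]
turn [ 0.54 -0.01 -0.01]
```

```bash
python3 -m handwheel '[{"x":0.002,"y":-0.002,"z":0.002,"wx":0.3,"wy":0,"wz":0},{"x":0.002,"y":-0.003,"z":0.004,"wx":0.5,"wy":0,"wz":0},{"x":0.002,"y":-0.003,"z":0.005,"wx":0.5,"wy":0,"wz":0},{"x":0.002,"y":-0.003,"z":0.0055,"wx":0.5,"wy":0,"wz":0}]'
python3 -m handwheel '[{"x":0,"y":0,"z":0,"wx":0,"wy":0,"wz":0},{"x":0,"y":0,"z":0.0005,"wx":0,"wy":0,"wz":0}]'
```

```text
time: 20.73
position: [0.5504, 0.0798, 0.0183]
tool_rot: [-2.069, -2.363, -0.001]
ft_force: [-2.6, 0.2, 6.2]
grip_width: 0.72
grip_force: 15.0
time: 20.9
position: [0.5505, 0.0798, 0.0182]
tool_rot: [-2.069, -2.363, -0.001]
ft_force: [-5.4, 1.0, 11.5]
grip_width: 0.725
grip_force: 15.0
```

```bash
python3 -m handwheel '[{"x":0,"y":0,"z":-0.001,"wx":0,"wy":0,"wz":0},{"x":0,"y":0,"z":-0.001,"wx":0,"wy":0,"wz":0},{"x":0,"y":0,"z":-0.001,"wx":0,"wy":0,"wz":0},{"x":0,"y":0,"z":-0.001,"wx":0,"wy":0,"wz":0}]' 0.074 15
python3 -m handwheel '[{"x":0,"y":0,"z":-0.02,"wx":0,"wy":0,"wz":0},{"x":0,"y":0,"z":-0.05,"wx":0,"wy":0,"wz":0},{"x":0,"y":0,"z":-0.09,"wx":0,"wy":0,"wz":0},{"x":0,"y":0,"z":-0.13,"wx":0,"wy":0,"wz":0},{"x":0,"y":0,"z":-0.17,"wx":0,"wy":0,"wz":0},{"x":0,"y":0,"z":-0.2,"wx":0,"wy":0,"wz":0},{"x":0,"y":0,"z":-0.22,"wx":0,"wy":0,"wz":0},{"x":0,"y":0,"z":-0.22,"wx":0,"wy":0,"wz":0}]' >/dev/null
python3 -m handwheel '[{"x":0.03,"y":0.01,"z":0,"wx":0,"wy":0,"wz":0},{"x":0.07,"y":0.01,"z":0,"wx":0,"wy":0,"wz":0},{"x":0.11,"y":0.01,"z":0,"wx":0,"wy":0,"wz":0},{"x":0.14,"y":0.01,"z":0,"wx":0,"wy":0,"wz":0},{"x":0.14,"y":0.01,"z":0,"wx":0,"wy":0,"wz":0},{"x":0.14,"y":0.01,"z":0,"wx":0,"wy":0,"wz":0}]' 0 >/dev/null
python3 - <<'E'
from h import *
st(); go((.5416,.218,.155),7.6)
im,K,cw=snap("top","t3.png"); dishes(im,K,cw,(205,188,288,242),.025)
cv2.imwrite("pics/t3c.png",cv2.resize(im[160:290,120:400],None,fx=2.85,fy=2.85,interpolation=cv2.INTER_CUBIC))
E
```

```text
time: 21.23
position: [0.5503, 0.0794, 0.0181]
tool_rot: [2.07, 2.363, -0.0]
ft_force: [-0.3, 0.6, -0.1]
grip_width: 0.839
grip_force: 0.0
t 22.4 p [0.5405 0.2218 0.2367] F [ 1.4 -0.1  0.1] w 42.0 gf 0.0
q [-0.83  0.18  0.45  1.61 -0.08  1.37 -0.23]
[[-0.137  0.991 -0.002]
 [ 0.991  0.137 -0.001]
 [-0.001 -0.002 -1.   ]]
shift [-0.0039  0.0007  0.0818]
turn [-0.12  0.05  0.25]
px [235. 221.] pos 551.0 78.9 r 32.4
px [276. 216.] pos 569.4 -52.3 r 32.4
px [255. 213.] pos 579.6 15.1 r 32.5
px [209. 218.] pos 564.2 160.1 r 80.7
```

View pics/t3c.png

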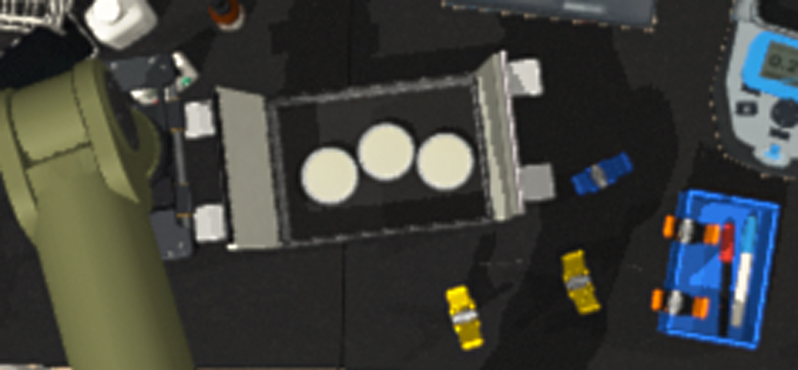

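```bash
python3 -m handwheel '[{"x":-0.004,"y":0.001,"z":0.03,"wx":0,"wy":0,"wz":0},{"x":-0.004,"y":0.001,"z":0.06,"wx":0,"wy":0,"wz":0},{"x":-0.004,"y":0.001,"z":0.08,"wx":0,"wy":0,"wz":0},{"x":-0.004,"y":0.001,"z":0.08,"wx":0,"wy":0,"wz":0},{"x":-0.004,"y":0.001,"z":0.08,"wx":0,"wy":0,"wz":0}]' 0 >/dev/null
python3 -m handwheel '[{"x":-0.015,"y":0,"z":0,"wx":0,"wy":0,"wz":0},{"x":-0.03,"y":0,"z":0,"wx":0,"wy":0,"wz":0},{"x":-0.042,"y":0,"z":0,"wx":0,"wy":0,"wz":0},{"x":-0.054,"y":0,"z":0,"wx":0,"wy":0,"wz":0},{"x":-0.066,"y":0,"z":0,"wx":0,"wy":0,"wz":0},{"x":-0.075,"y":0,"z":0,"wx":0,"wy":0,"wz":0},{"x":-0.084,"y":0,"z":0.001,"wx":0,"wy":0,"wz":0},{"x":-0.092,"y":0,"z":0.003,"wx":0,"wy":0,"wz":0},{"x":-0.1,"y":0,"z":0.005,"wx":0,"wy":0,"wz":0},{"x":-0.108,"y":0,"z":0.008,"wx":0,"wy":0,"wz":0}]'
python3 -c "
from h import *
st(); go((.568-.132*.092,.020+.991*.092,.147),7.6)
snap('scene','s3.png')"
```

```text
time: 23.7
position: [0.5574, 0.1081, 0.1499]
tool_rot: [-2.069, -2.363, 0.0]
ft_force: [1.1, 2.8, 0.2]
grip_width: 0.004
grip_force: 1.0
t 23.7 p [0.5574 0.1081 0.1499] F [1.1 2.8 0.2] w 0.3 gf 1.0
q [-0.69  0.21  0.52  1.77 -0.11  1.19 -0.01]
[[-0.132  0.991 -0.   ]
 [ 0.991  0.132  0.   ]
 [ 0.    -0.    -1.   ]]
shift [ 0.0033 -0.0011  0.0029]
turn [-0.03 -0.   -0.01]
```

View pics/s3.png

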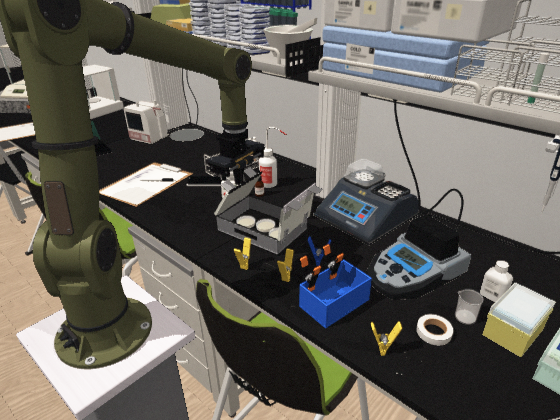

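```bash
python3 -m handwheel '[{"x":-0.006,"y":0,"z":0.004,"wx":0,"wy":0,"wz":0},{"x":-0.012,"y":0,"z":0.009,"wx":0,"wy":0,"wz":0},{"x":-0.018,"y":0,"z":0.016,"wx":0,"wy":0,"wz":0},{"x":-0.024,"y":0,"z":0.022,"wx":0,"wy":0,"wz":0},{"x":-0.03,"y":0,"z":0.028,"wx":0,"wy":0,"wz":0},{"x":-0.035,"y":0,"z":0.034,"wx":0,"wy":0,"wz":0},{"x":-0.041,"y":0,"z":0.044,"wx":0,"wy":0,"wz":0},{"x":-0.047,"y":0,"z":0.056,"wx":0,"wy":0,"wz":0},{"x":-0.05,"y":0,"z":0.066,"wx":0,"wy":0,"wz":0},{"x":-0.052,"y":0,"z":0.074,"wx":0,"wy":0,"wz":0}]'
python3 -m handwheel '[{"x":0,"y":0,"z":0.003,"wx":0,"wy":0,"wz":0},{"x":0,"y":0,"z":0.005,"wx":0,"wy":0,"wz":0},{"x":0,"y":0,"z":0.006,"wx":0,"wy":0,"wz":0},{"x":0,"y":0,"z":0.006,"wx":0,"wy":0,"wz":0}]'
python3 -c "
from h import *
st()"
```

```text
time: 24.58
position: [0.5639, 0.0562, 0.0746]
tool_rot: [-2.07, -2.362, 0.002]
ft_force: [0.3, 0.2, 1.1]
grip_width: 0.0
grip_force: 0.6
time: 24.92
position: [0.5641, 0.0566, 0.0705]
tool_rot: [-2.07, -2.363, 0.001]
ft_force: [-0.3, -0.1, 0.1]
grip_width: 0.006
grip_force: 0.0
t 24.92 p [0.5641 0.0566 0.0705] F [-0.3 -0.1  0.1] w 0.5 gf 0.0
q [-0.61  0.3   0.53  1.85 -0.17  1.04  0.13]
[[-0.132  0.991 -0.001]
 [ 0.991  0.132 -0.   ]
 [-0.    -0.001 -1.   ]]
```

Lower gently until it bears.

```bash
python3 -m handwheel '[{"x":0,"y":0,"z":0.001,"wx":0,"wy":0,"wz":0},{"x":0,"y":0,"z":0.002,"wx":0,"wy":0,"wz":0},{"x":0,"y":0,"z":0.002,"wx":0,"wy":0,"wz":0}]'
python3 -m handwheel '[{"x":0,"y":0,"z":0.001,"wx":0,"wy":0,"wz":0},{"x":0,"y":0,"z":0.002,"wx":0,"wy":0,"wz":0},{"x":0,"y":0,"z":0.002,"wx":0,"wy":0,"wz":0}]'
```

```text
time: 25.17
position: [0.5643, 0.0568, 0.0702]
tool_rot: [-2.07, -2.363, 0.0]
ft_force: [-5.5, -1.1, 14.2]
grip_width: 0.004
grip_force: 6.8
time: 25.42
position: [0.5644, 0.0568, 0.07]
tool_rot: [-2.069, -2.362, -0.001]
ft_force: [-10.5, -2.5, 24.7]
grip_width: 0.006
grip_force: 12.6
```

```bash
python3 -m handwheel '[{"x":0,"y":0,"z":-0.02,"wx":0,"wy":0,"wz":0},{"x":0,"y":0,"z":-0.06,"wx":0,"wy":0,"wz":0},{"x":0,"y":0,"z":-0.1,"wx":0,"wy":0,"wz":0},{"x":0,"y":0,"z":-0.14,"wx":0,"wy":0,"wz":0},{"x":0,"y":0,"z":-0.18,"wx":0,"wy":0,"wz":0},{"x":0,"y":0,"z":-0.2,"wx":0,"wy":0,"wz":0},{"x":0,"y":0,"z":-0.2,"wx":0,"wy":0,"wz":0}]' 0 >/dev/null
python3 -m handwheel '[{"x":-0.03,"y":0,"z":0,"wx":0,"wy":0,"wz":0},{"x":-0.07,"y":0,"z":0,"wx":0,"wy":0,"wz":0},{"x":-0.11,"y":0,"z":0,"wx":0,"wy":0,"wz":0},{"x":-0.15,"y":0,"z":0,"wx":0,"wy":0,"wz":0},{"x":-0.19,"y":0,"z":0,"wx":0,"wy":0,"wz":0},{"x":-0.22,"y":0,"z":0,"wx":0,"wy":0,"wz":0},{"x":-0.237,"y":0,"z":0,"wx":0,"wy":0,"wz":0},{"x":-0.237,"y":0,"z":0,"wx":0,"wy":0,"wz":0},{"x":-0.237,"y":0,"z":0,"wx":0,"wy":0,"wz":0}]' >/dev/null
python3 -c "
from h import *
st(); go((.568+.132*.2,.020-.991*.2,.155),7.6)"
```

```text
t 26.75 p [ 0.5951 -0.1786  0.2652] F [-0.3  0.6  0.8] w 0.4 gf 0.0
q [-0.32  0.29  0.71  1.48 -0.19  1.44  0.52]
[[-0.129  0.992 -0.001]
 [ 0.992  0.129  0.   ]
 [ 0.    -0.001 -1.   ]]
shift [ 0.0005 -0.0005  0.1102]
turn [-0.08 -0.02 -0.16]
```

```bash
python3 -m handwheel '[{"x":0,"y":0,"z":0.03,"wx":0,"wy":0,"wz":0},{"x":0,"y":0,"z":0.07,"wx":0,"wy":0,"wz":0},{"x":0,"y":0,"z":0.1,"wx":0,"wy":0,"wz":0},{"x":0,"y":0,"z":0.11,"wx":0,"wy":0,"wz":0},{"x":0,"y":0,"z":0.11,"wx":0,"wy":0,"wz":0},{"x":0,"y":0,"z":0.11,"wx":0,"wy":0,"wz":0}]' 0 
python3 -m handwheel '[{"x":0.015,"y":0,"z":0,"wx":0,"wy":0,"wz":0},{"x":0.03,"y":0,"z":0,"wx":0,"wy":0,"wz":0},{"x":0.042,"y":0,"z":0,"wx":0,"wy":0,"wz":0},{"x":0.054,"y":0,"z":0,"wx":0,"wy":0,"wz":0},{"x":0.066,"y":0,"z":0,"wx":0,"wy":0,"wz":0},{"x":0.075,"y":0,"z":0,"wx":0,"wy":0,"wz":0},{"x":0.084,"y":0,"z":0.001,"wx":0,"wy":0,"wz":0},{"x":0.092,"y":0,"z":0.003,"wx":0,"wy":0,"wz":0},{"x":0.1,"y":0,"z":0.005,"wx":0,"wy":0,"wz":0},{"x":0.108,"y":0,"z":0.008,"wx":0,"wy":0,"wz":0}]'
python3 -c "
from h import *
st(); go((.568+.132*.092,.020-.991*.092,.147),7.6)"
```

```text
time: 27.25
position: [0.5962, -0.1766, 0.157]
tool_rot: [2.068, 2.365, 0.001]
ft_force: [-0.1, -0.4, 0.5]
grip_width: 0.008
grip_force: 0.0
time: 28.08
position: [0.5815, -0.0698, 0.1482]
tool_rot: [2.07, 2.363, 0.001]
ft_force: [1.3, -1.3, 1.2]
grip_width: 0.009
grip_force: 1.2
t 28.08 p [ 0.5815 -0.0698  0.1482] F [ 1.3 -1.3  1.2] w 0.8 gf 1.2
q [-0.48  0.26  0.65  1.73 -0.17  1.2   0.35]
[[-0.132  0.991  0.001]
 [ 0.991  0.132  0.   ]
 [ 0.     0.001 -1.   ]]
shift [-0.0011 -0.0016  0.0012]
turn [ 0.04 -0.02 -0.03]
```

```bash
python3 -m handwheel '[{"x":0.006,"y":0,"z":0.004,"wx":0,"wy":0,"wz":0},{"x":0.012,"y":0,"z":0.008,"wx":0,"wy":0,"wz":0},{"x":0.018,"y":0,"z":0.014,"wx":0,"wy":0,"wz":0},{"x":0.024,"y":0,"z":0.02,"wx":0,"wy":0,"wz":0},{"x":0.03,"y":0,"z":0.026,"wx":0,"wy":0,"wz":0},{"x":0.035,"y":0,"z":0.032,"wx":0,"wy":0,"wz":0},{"x":0.041,"y":0,"z":0.042,"wx":0,"wy":0,"wz":0},{"x":0.047,"y":0,"z":0.054,"wx":0,"wy":0,"wz":0},{"x":0.05,"y":0,"z":0.064,"wx":0,"wy":0,"wz":0},{"x":0.053,"y":0,"z":0.073,"wx":0,"wy":0,"wz":0}]'
python3 -m handwheel '[{"x":0,"y":0,"z":0.003,"wx":0,"wy":0,"wz":0},{"x":0,"y":0,"z":0.005,"wx":0,"wy":0,"wz":0},{"x":0,"y":0,"z":0.007,"wx":0,"wy":0,"wz":0},{"x":0,"y":0,"z":0.007,"wx":0,"wy":0,"wz":0}]'
python3 -m handwheel '[{"x":0,"y":0,"z":0.001,"wx":0,"wy":0,"wz":0},{"x":0,"y":0,"z":0.002,"wx":0,"wy":0,"wz":0},{"x":0,"y":0,"z":0.002,"wx":0,"wy":0,"wz":0}]'
```

```text
time: 28.92
position: [0.574, -0.0178, 0.0736]
tool_rot: [-2.069, -2.363, 0.001]
ft_force: [0.0, -1.1, 2.4]
grip_width: 0.003
grip_force: 0.7
time: 29.25
position: [0.5732, -0.0173, 0.0702]
tool_rot: [-2.067, -2.36, 0.0]
ft_force: [-9.5, 2.0, 19.0]
grip_width: 0.003
grip_force: 9.4
time: 29.5
position: [0.5733, -0.0172, 0.07]
tool_rot: [-2.067, -2.359, -0.001]
ft_force: [-13.7, 3.3, 30.6]
grip_width: 0.003
grip_force: 15.1
```

```bash
python3 -m handwheel '[{"x":0,"y":0,"z":-0.02,"wx":0,"wy":0,"wz":0},{"x":0,"y":0,"z":-0.06,"wx":0,"wy":0,"wz":0},{"x":0,"y":0,"z":-0.1,"wx":0,"wy":0,"wz":0},{"x":0,"y":0,"z":-0.14,"wx":0,"wy":0,"wz":0},{"x":0,"y":0,"z":-0.18,"wx":0,"wy":0,"wz":0},{"x":0,"y":0,"z":-0.22,"wx":0,"wy":0,"wz":0},{"x":0,"y":0,"z":-0.23,"wx":0,"wy":0,"wz":0},{"x":0,"y":0,"z":-0.23,"wx":0,"wy":0,"wz":0}]' 0 >/dev/null
python3 -m handwheel '[{"x":-0.03,"y":0,"z":0,"wx":0,"wy":0,"wz":-7},{"x":-0.07,"y":0,"z":0,"wx":0,"wy":0,"wz":-14},{"x":-0.1,"y":0,"z":0,"wx":0,"wy":0,"wz":-21},{"x":-0.13,"y":0,"z":0,"wx":0,"wy":0,"wz":-28},{"x":-0.16,"y":0,"z":0,"wx":0,"wy":0,"wz":-35},{"x":-0.19,"y":0,"z":0,"wx":0,"wy":0,"wz":-42},{"x":-0.22,"y":-0.005,"z":0,"wx":0,"wy":0,"wz":-49},{"x":-0.25,"y":-0.015,"z":0,"wx":0,"wy":0,"wz":-56},{"x":-0.28,"y":-0.03,"z":0,"wx":0,"wy":0,"wz":-63},{"x":-0.31,"y":-0.045,"z":0,"wx":0,"wy":0,"wz":-69.5}]' 0.087 >/dev/null
python3 -m handwheel '[{"x":0,"y":0,"z":0,"wx":0,"wy":0,"wz":0},{"x":0,"y":0,"z":0,"wx":0,"wy":0,"wz":0},{"x":0,"y":0,"z":0,"wx":0,"wy":0,"wz":0},{"x":0,"y":0,"z":0,"wx":0,"wy":0,"wz":0}]' >/dev/null
python3 - <<'E'
from h import *
st(); snap("wrist","w4.png"); im,K,cw=snap("top"); cv2.imwrite("pics/t4c.png",cv2.resize(im[170:280,180:400],None,fx=3.6,fy=3.6,interpolation=cv2.INTER_CUBIC))
E
```

```text
t 31.33 p [ 0.5713 -0.3296  0.2948] F [ 0.1  0.4 -0.4] w 83.4 gf 0.0
q [ 0.01  0.36  0.65  1.33 -0.22  1.52  1.98]
[[-0.975  0.222 -0.001]
 [ 0.222  0.975  0.002]
 [ 0.002  0.002 -1.   ]]
```

View pics/w4.png

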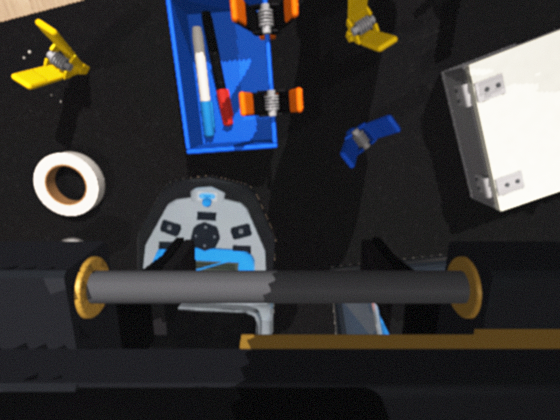

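View pics/t4c.png

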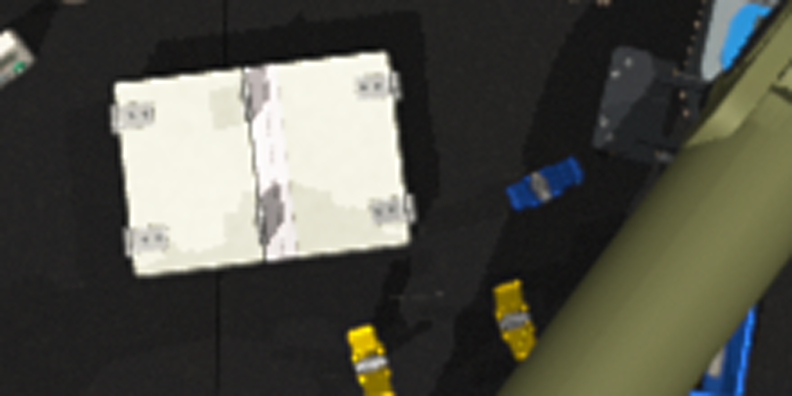

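```bash
cat >> h.py <<'E'
def clamps(im,K,cw,rect,z):
    x0,y0,x1,y1=rect; m=np.zeros(im.shape[:2],np.uint8); hsv=cv2.cvtColor(im,cv2.COLOR_BGR2HSV)
    m[y0:y1,x0:x1]=cv2.inRange(hsv,(3,150,90),(15,255,255))[y0:y1,x0:x1]
    n,l,s,c=cv2.connectedComponentsWithStats(m)
    for i in range(1,n):
        if s[i,4]>60: print("px",c[i].round(1),s[i].tolist(),onz(K,cw,c[i],z).round(4))
E
python3 - <<'E'
from h import *
im,K,cw=snap("wrist"); clamps(im,K,cw,(180,0,340,200),.122)
for uv in [(271,102),(265,18)]: print("pivot",onz(K,cw,uv,.085).round(4))
for uv in [(190,152),(276,146),(262,0),(168,0)]: print("rim",onz(K,cw,uv,.075).round(4))
go((.483,-.345,.17),77)
E
```

```text
px [239.3  11.3] [230, 0, 17, 25, 288] [ 0.4131 -0.3285  0.122 ]
px [290.3   9.4] [284, 0, 15, 22, 245] [ 0.4214 -0.2849  0.122 ]
px [295.6  99.3] [289, 86, 15, 26, 296] [ 0.4957 -0.2959  0.122 ]
px [247.3 102.6] [239, 91, 16, 24, 252] [ 0.4886 -0.3403  0.122 ]
pivot [ 0.4919 -0.3192  0.085 ]
pivot [ 0.4145 -0.3072  0.085 ]
rim [ 0.5232 -0.4178  0.075 ]
rim [ 0.5377 -0.3244  0.075 ]
rim [ 0.3958 -0.3061  0.075 ]
rim [ 0.3754 -0.3964  0.075 ]
shift [ 0.0828 -0.0345  0.1258]
turn [ 0.04 -0.03  0.21]
```

Run:
```python
from h import *
go((.4915,-.3185,.18),81.5)
```

```text
shift [ 0.0804 -0.0068  0.1158]
turn [ 0.04 -0.03 -4.29]
```

```bash
python3 -m handwheel '[{"x":0.02,"y":-0.002,"z":0.02,"wx":0,"wy":0,"wz":-4.3},{"x":0.05,"y":-0.005,"z":0.05,"wx":0,"wy":0,"wz":-4.3},{"x":0.08,"y":-0.007,"z":0.08,"wx":0,"wy":0,"wz":-4.3},{"x":0.08,"y":-0.007,"z":0.105,"wx":0,"wy":0,"wz":-4.3},{"x":0.08,"y":-0.007,"z":0.115,"wx":0,"wy":0,"wz":-4.3},{"x":0.08,"y":-0.007,"z":0.115,"wx":0,"wy":0,"wz":-4.3},{"x":0.08,"y":-0.007,"z":0.115,"wx":0,"wy":0,"wz":-4.3}]' 0.087 30
python3 - <<'E'
from h import *
st(); go((.4915,-.3185,.105),81.5)
im,K,cw=snap("wrist","w5.png"); clamps(im,K,cw,(0,0,560,420),.122)
E
```

```text
time: 32.07
position: [0.4928, -0.3199, 0.1822]
tool_rot: [0.233, 3.132, -0.001]
ft_force: [-0.4, 0.7, -0.5]
grip_width: 1.0
grip_force: 0.0
t 32.07 p [ 0.4928 -0.3199  0.1822] F [-0.4  0.7 -0.5] w 87.0 gf 0.0
q [-0.02  0.24  0.65  1.69 -0.15  1.26  2.08]
[[-0.989  0.148  0.001]
 [ 0.148  0.989 -0.001]
 [-0.001 -0.001 -1.   ]]
shift [0.0016 0.0013 0.0772]
turn [-0.03  0.07 -0.03]
px [317.  96.] [307, 75, 26, 41, 609] [ 0.4175 -0.2852  0.122 ]
px [251.1 100.6] [235, 80, 21, 34, 134] [ 0.4142 -0.3254  0.122 ]
px [218.2 170.1] [212, 163, 13, 17, 119] [ 0.4533 -0.3536  0.122 ]
px [252.1 214.6] [238, 198, 20, 39, 112] [ 0.4861 -0.3371  0.122 ]
px [314.1 217.9] [304, 199, 23, 40, 566] [ 0.4945 -0.2964  0.122 ]
```

View pics/w5.png

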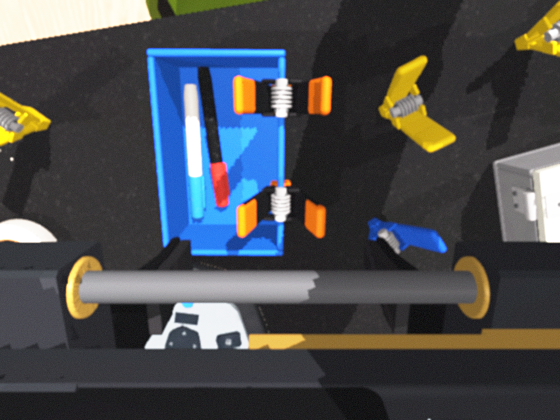

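Run:
```python
from h import *
im,K,cw=snap("wrist")
for uv in [(281,219),(281.5,96)]: print(onz(K,cw,uv,.122).round(4))
for uv in [(281,203),(281.5,97)]: print("piv",onz(K,cw,uv,.09).round(4))
```

```text
[ 0.4928 -0.3191  0.122 ]
[ 0.4147 -0.3073  0.122 ]
piv [ 0.4903 -0.3185  0.09  ]
piv [ 0.4143 -0.3069  0.09  ]
```

```bash
python3 -m handwheel '[{"x":0.001,"y":0.001,"z":0.02,"wx":0,"wy":0,"wz":0},{"x":0.001,"y":0.001,"z":0.04,"wx":0,"wy":0,"wz":0},{"x":0.001,"y":0.001,"z":0.055,"wx":0,"wy":0,"wz":0},{"x":0.001,"y":0.001,"z":0.067,"wx":0,"wy":0,"wz":0},{"x":0.001,"y":0.001,"z":0.075,"wx":0,"wy":0,"wz":0},{"x":0.001,"y":0.001,"z":0.076,"wx":0,"wy":0,"wz":0},{"x":0.001,"y":0.001,"z":0.076,"wx":0,"wy":0,"wz":0}]' 0.087 30
python3 -m handwheel '[{"x":0,"y":0,"z":0,"wx":0,"wy":0,"wz":0},{"x":0,"y":0,"z":0,"wx":0,"wy":0,"wz":0},{"x":0,"y":0,"z":0,"wx":0,"wy":0,"wz":0},{"x":0,"y":0,"z":0,"wx":0,"wy":0,"wz":0},{"x":0,"y":0,"z":0,"wx":0,"wy":0,"wz":0},{"x":0,"y":0,"z":0,"wx":0,"wy":0,"wz":0},{"x":0,"y":0,"z":0,"wx":0,"wy":0,"wz":0},{"x":0,"y":0,"z":0,"wx":0,"wy":0,"wz":0}]' 0.015 30
python3 -m handwheel '[{"x":0,"y":0,"z":0,"wx":0,"wy":0,"wz":0},{"x":0,"y":0,"z":0,"wx":0,"wy":0,"wz":0}]'
python3 -c "
from h import *
st()"
```

```text
time: 32.75
position: [0.4907, -0.3195, 0.1056]
tool_rot: [0.236, 3.132, -0.001]
ft_force: [-0.0, 0.3, 0.2]
grip_width: 1.003
grip_force: 0.0
time: 33.42
position: [0.4915, -0.3206, 0.1077]
tool_rot: [0.236, 3.129, -0.003]
ft_force: [-1.2, 0.8, 11.2]
grip_width: 0.48
grip_force: 8.1
time: 33.58
position: [0.4922, -0.3194, 0.1085]
tool_rot: [0.236, 3.128, 0.001]
ft_force: [-1.8, 1.8, 14.8]
grip_width: 0.357
grip_force: 30.0
t 33.58 p [ 0.4922 -0.3194  0.1085] F [-1.8  1.8 14.8] w 31.0 gf 30.0
q [-0.    0.3   0.63  1.77 -0.2   1.12  2.11]
[[-0.989  0.15   0.004]
 [ 0.15   0.989  0.   ]
 [-0.004  0.001 -1.   ]]
```

```bash
python3 -m handwheel '[{"x":0,"y":0,"z":-0.01,"wx":0,"wy":0,"wz":0},{"x":0,"y":0,"z":-0.025,"wx":0,"wy":0,"wz":0},{"x":0,"y":0,"z":-0.045,"wx":0,"wy":0,"wz":0},{"x":0,"y":0,"z":-0.07,"wx":0,"wy":0,"wz":0},{"x":0,"y":0,"z":-0.1,"wx":0,"wy":0,"wz":0},{"x":0,"y":0,"z":-0.13,"wx":0,"wy":0,"wz":0},{"x":0,"y":0,"z":-0.15,"wx":0,"wy":0,"wz":0},{"x":0,"y":0,"z":-0.15,"wx":0,"wy":0,"wz":0}]'
python3 - <<'E'
from h import *
st(); 
a=np.radians(7.7); c=np.array([.568,.020]); Rc=np.array([[np.cos(a),-np.sin(a)],[np.sin(a),np.cos(a)]])
print("seam front/rear", (c+Rc@[-.055,.006]).round(4),(c+Rc@[.055,.006]).round(4))
im,K,cw=snap("wrist","w6.png")
# chest leaf outline from top camera
im,K,cw=snap("top","t6.png"); hsv=cv2.cvtColor(im,cv2.COLOR_BGR2HSV)
m=np.zeros(im.shape[:2],np.uint8); m[180:250,205:300]=cv2.inRange(hsv,(0,0,90),(179,60,255))[180:250,205:300]
m=cv2.morphologyEx(m,cv2.MORPH_OPEN,np.ones((5,5)))
cs,_=cv2.findContours(m,cv2.RETR_EXTERNAL,cv2.CHAIN_APPROX_NONE); k=max(cs,key=cv2.contourArea)
pts=np.array([onz(K,cw,p[0],.07)[:2] for p in k]).astype(np.float32); print(cv2.minAreaRect(pts*1000))
E
```

```text
time: 34.25
position: [0.4919, -0.3209, 0.2604]
tool_rot: [0.236, 3.125, -0.004]
ft_force: [0.2, -0.8, 0.3]
grip_width: 0.363
grip_force: 30.0
t 34.25 p [ 0.4919 -0.3209  0.2604] F [ 0.2 -0.8  0.3] w 31.6 gf 30.0
q [-0.04  0.18  0.66  1.59 -0.12  1.4   2.05]
[[-0.989  0.15   0.007]
 [ 0.15   0.989 -0.003]
 [-0.008 -0.002 -1.   ]]
seam front/rear [0.5127 0.0186] [0.6217 0.0333]
((569.415771484375, 20.406753540039062), (174.74713134765625, 255.32684326171875), 7.776512622833252)
```

View pics/w6.png

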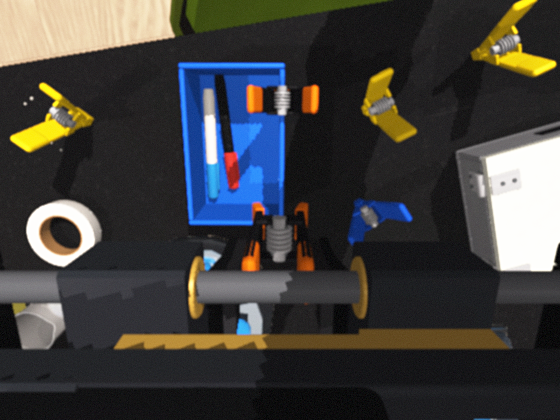

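Run:
```python
from h import *
go((.6227,.0337,.25),97.8)
```

```text
shift [-0.0779  0.369   0.0057]
turn [-1.000e-02  6.000e-02 -1.643e+01]
```

```bash
python3 -m handwheel '[{"x":-0.005,"y":0.02,"z":0,"wx":0,"wy":0,"wz":-2},{"x":-0.01,"y":0.06,"z":0,"wx":0,"wy":0,"wz":-4},{"x":-0.02,"y":0.1,"z":0,"wx":0,"wy":0,"wz":-6},{"x":-0.03,"y":0.14,"z":0,"wx":0,"wy":0,"wz":-8},{"x":-0.04,"y":0.18,"z":0,"wx":0,"wy":0,"wz":-10},{"x":-0.05,"y":0.22,"z":0,"wx":0,"wy":0,"wz":-12},{"x":-0.06,"y":0.26,"z":0,"wx":0,"wy":0,"wz":-14},{"x":-0.07,"y":0.3,"z":0,"wx":0,"wy":0,"wz":-16},{"x":-0.076,"y":0.335,"z":0,"wx":0,"wy":0,"wz":-16.4},{"x":-0.078,"y":0.365,"z":0,"wx":0,"wy":0,"wz":-16.4}]' >/dev/null
python3 -m handwheel '[{"x":0,"y":0.004,"z":0,"wx":0,"wy":0,"wz":0},{"x":0,"y":0.004,"z":0,"wx":0,"wy":0,"wz":0},{"x":0,"y":0.004,"z":0,"wx":0,"wy":0,"wz":0}]' >/dev/null
python3 - <<'E'
from h import *
st(); go((.6227,.0337,.25),97.8); im,K,cw=snap("wrist","w7.png")
for p in [(.5137,.019,.104),(.6227,.0337,.104)]: print(proj(K,cw,np.array(p)).round(1))
E
```

```text
t 35.43 p [0.6206 0.0336 0.2535] F [ 0.3 -0.8 -1. ] w 31.1 gf 30.0
q [-0.42  0.26  0.39  1.49 -0.1   1.42  1.69]
[[-0.991 -0.136 -0.003]
 [-0.136  0.991 -0.001]
 [ 0.003 -0.001 -1.   ]]
shift [-0.0021 -0.0002  0.0035]
turn [-0.06 -0.18  0.01]
[279.   66.2]
[278.6 193.8]
```

View pics/w7.png

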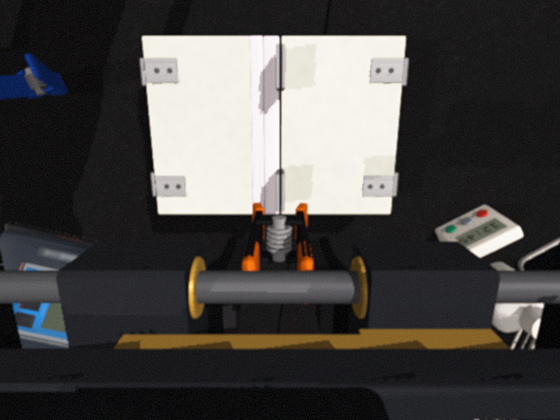

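```bash
cat >> h.py <<'E'
def chest(p,c=(.5694,.0204),yaw=7.8):
    a=np.radians(yaw); return np.array([[np.cos(a),np.sin(a)],[-np.sin(a),np.cos(a)]])@(np.array(p)[:2]-c)
E
python3 - <<'E'
from h import *
im,K,cw=snap("wrist")
for uv in [(143,37),(405,37),(392,214),(158,213),(280,50),(280,200)]: print(uv,chest(onz(K,cw,uv,.07)).round(4))
g=cv2.cvtColor(im,cv2.COLOR_BGR2GRAY)
for v in (50,70,80,95,130,150,175,190): print(v,g[v,244:300:1].tolist())
E
```

```text
(143, 37) [-0.0846 -0.1192]
(405, 37) [-0.084   0.1202]
(392, 214) [0.0846 0.1224]
(158, 213) [ 0.0831 -0.1209]
(280, 50) [-0.0733  0.006 ]
(280, 200) [0.0694 0.006 ]
50 [241, 240, 242, 241, 241, 242, 240, 238, 241, 245, 247, 247, 247, 247, 247, 249, 250, 251, 249, 243, 227, 232, 242, 244, 245, 244, 245, 245, 246, 247, 247, 249, 243, 209, 184, 179, 130, 60, 64, 128, 173, 191, 199, 223, 231, 233, 231, 232, 229, 233, 232, 231, 232, 230, 230, 230]
70 [243, 242, 242, 243, 242, 242, 238, 230, 238, 244, 246, 247, 247, 247, 247, 249, 250, 247, 240, 222, 180, 158, 168, 172, 172, 172, 172, 171, 173, 174, 175, 175, 168, 164, 181, 180, 131, 60, 66, 131, 176, 188, 196, 220, 230, 233, 231, 229, 231, 231, 232, 233, 231, 231, 232, 231]
80 [242, 243, 243, 243, 243, 241, 239, 235, 239, 245, 246, 247, 247, 247, 247, 245, 225, 189, 181, 170, 147, 153, 168, 171, 174, 171, 173, 170, 174, 174, 175, 176, 167, 157, 176, 183, 133, 55, 61, 133, 182, 189, 193, 216, 230, 230, 230, 229, 228, 227, 228, 228, 230, 230, 231, 232]
95 [243, 243, 242, 241, 242, 242, 241, 241, 241, 242, 246, 247, 247, 247, 247, 249, 247
[... 629 characters left out ...]
 248, 248, 248, 249, 250, 252, 250, 190, 89, 128, 218, 243, 241, 242, 242, 242, 243, 243, 242, 243, 242, 242, 240, 240, 240, 241, 240]
175 [241, 241, 242, 243, 241, 242, 243, 241, 239, 235, 240, 244, 245, 246, 247, 245, 245, 244, 245, 244, 239, 226, 233, 243, 246, 247, 245, 242, 222, 200, 190, 182, 176, 162, 180, 179, 138, 71, 77, 147, 187, 202, 218, 228, 228, 227, 227, 228, 227, 227, 227, 225, 226, 225, 224, 222]
190 [241, 241, 242, 241, 241, 241, 241, 241, 241, 241, 243, 244, 244, 245, 246, 246, 245, 239, 210, 175, 161, 151, 164, 170, 172, 174, 178, 178, 179, 177, 179, 179, 169, 159, 174, 182, 143, 73, 78, 144, 185, 199, 217, 225, 227, 225, 226, 227, 227, 226, 227, 228, 224, 225, 224, 225]
```

```bash
python3 -m handwheel '[{"x":-0.002,"y":0.0015,"z":0.02,"wx":0,"wy":-0.2,"wz":0},{"x":-0.002,"y":0.0015,"z":0.045,"wx":0,"wy":-0.2,"wz":0},{"x":-0.002,"y":0.0015,"z":0.065,"wx":0,"wy":-0.2,"wz":0},{"x":-0.002,"y":0.0015,"z":0.072,"wx":0,"wy":-0.2,"wz":0},{"x":-0.002,"y":0.0015,"z":0.072,"wx":0,"wy":-0.2,"wz":0},{"x":-0.002,"y":0.0015,"z":0.072,"wx":0,"wy":-0.2,"wz":0}]' >/dev/null
python3 - <<'E'
from h import *
st(); go((.6229,.0353,.1385),97.8)
E
```

```text
t 36.03 p [0.6235 0.0345 0.1839] F [ 0.7 -0.7  0.2] w 31.2 gf 30.0
q [-0.42  0.29  0.39  1.59 -0.11  1.28  1.69]
[[-0.991 -0.134  0.004]
 [-0.134  0.991  0.   ]
 [-0.004 -0.    -1.   ]]
shift [0.0007 0.0009 0.0454]
turn [-0.01  0.23 -0.12]
```

```bash
python3 -m handwheel '[{"x":0.0007,"y":0.001,"z":0.008,"wx":0,"wy":0,"wz":0},{"x":0.0007,"y":0.001,"z":0.016,"wx":0,"wy":0,"wz":0},{"x":0.0007,"y":0.001,"z":0.024,"wx":0,"wy":0,"wz":0},{"x":0.0007,"y":0.001,"z":0.031,"wx":0,"wy":0,"wz":0},{"x":0.0007,"y":0.001,"z":0.037,"wx":0,"wy":0,"wz":0},{"x":0.0007,"y":0.001,"z":0.041,"wx":0,"wy":0,"wz":0},{"x":0.0007,"y":0.001,"z":0.043,"wx":0,"wy":0,"wz":0},{"x":0.0007,"y":0.001,"z":0.043,"wx":0,"wy":0,"wz":0}]'
python3 -m handwheel '[{"x":0,"y":0,"z":0.002,"wx":0,"wy":0,"wz":0},{"x":0,"y":0,"z":0.004,"wx":0,"wy":0,"wz":0},{"x":0,"y":0,"z":0.004,"wx":0,"wy":0,"wz":0}]'
```

```text
time: 36.7
position: [0.6224, 0.0366, 0.1396]
tool_rot: [-0.213, 3.132, 0.0]
ft_force: [-0.2, -0.3, -1.2]
grip_width: 0.363
grip_force: 30.0
time: 36.95
position: [0.6233, 0.0366, 0.1377]
tool_rot: [-0.213, 3.129, 0.001]
ft_force: [-0.7, 0.7, 4.2]
grip_width: 0.361
grip_force: 30.0
```

```bash
python3 -m handwheel '[{"x":0,"y":0,"z":0.001,"wx":0,"wy":0,"wz":0},{"x":0,"y":0,"z":0.002,"wx":0,"wy":0,"wz":0},{"x":0,"y":0,"z":0.002,"wx":0,"wy":0,"wz":0}]'
python3 -m handwheel '[{"x":0,"y":0,"z":0,"wx":0,"wy":0,"wz":0},{"x":0,"y":0,"z":0,"wx":0,"wy":0,"wz":0},{"x":0,"y":0,"z":0,"wx":0,"wy":0,"wz":0},{"x":0,"y":0,"z":0,"wx":0,"wy":0,"wz":0},{"x":0,"y":0,"z":0,"wx":0,"wy":0,"wz":0},{"x":0,"y":0,"z":0,"wx":0,"wy":0,"wz":0},{"x":0,"y":0,"z":0,"wx":0,"wy":0,"wz":0},{"x":0,"y":0,"z":0,"wx":0,"wy":0,"wz":0}]' 0.087
python3 -c "
from h import *
st()"
```

```text
time: 37.2
position: [0.6235, 0.0366, 0.1375]
tool_rot: [-0.212, 3.128, 0.002]
ft_force: [-4.6, -1.3, 12.7]
grip_width: 0.356
grip_force: 30.0
time: 37.87
position: [0.6227, 0.0368, 0.1342]
tool_rot: [-0.213, 3.131, 0.001]
ft_force: [0.5, 0.5, 0.8]
grip_width: 0.885
grip_force: 0.0
t 37.87 p [0.6227 0.0368 0.1342] F [0.5 0.5 0.8] w 77.0 gf 0.0
q [-0.41  0.33  0.38  1.65 -0.13  1.19  1.7 ]
[[-0.991 -0.135  0.003]
 [-0.135  0.991  0.001]
 [-0.003  0.    -1.   ]]
```

```bash
python3 -m handwheel '[{"x":0,"y":0,"z":0,"wx":0,"wy":0,"wz":0},{"x":0,"y":0,"z":0,"wx":0,"wy":0,"wz":0},{"x":0,"y":0,"z":-0.01,"wx":0,"wy":0,"wz":0},{"x":0,"y":0,"z":-0.03,"wx":0,"wy":0,"wz":0},{"x":0,"y":0,"z":-0.06,"wx":0,"wy":0,"wz":0},{"x":0,"y":0,"z":-0.09,"wx":0,"wy":0,"wz":0},{"x":0,"y":0,"z":-0.12,"wx":0,"wy":0,"wz":0},{"x":0,"y":0,"z":-0.14,"wx":0,"wy":0,"wz":0},{"x":0,"y":0,"z":-0.14,"wx":0,"wy":0,"wz":0}]' 0.087
python3 - <<'E'
from h import *
st(); im,K,cw=snap("wrist","w8.png"); clamps(im,K,cw,(150,0,420,270),.151)
im,K,cw=snap("top"); clamps(im,K,cw,(340,220,400,290),.122)
go((.415,-.307,.26),81.5)
E
```

```text
time: 38.62
position: [0.6247, 0.0364, 0.281]
tool_rot: [-0.212, 3.121, 0.002]
ft_force: [0.6, -0.3, 0.0]
grip_width: 1.003
grip_force: 0.0
t 38.62 p [0.6247 0.0364 0.281 ] F [ 0.6 -0.3  0. ] w 87.2 gf 0.0
q [-0.42  0.24  0.4   1.45 -0.1   1.45  1.68]
[[-0.991 -0.135  0.013]
 [-0.135  0.991  0.002]
 [-0.013  0.    -1.   ]]
px [252.3 192.7] [245, 178, 15, 30, 346] [0.6264 0.0136 0.151 ]
px [302.4 193. ] [296, 178, 15, 30, 322] [0.6208 0.0565 0.151 ]
shift [ 0.2523 -0.3122  0.0142]
turn [ 0.06  0.35 16.27]
```

```bash
python3 -m handwheel '[{"x":0.015,"y":-0.02,"z":0,"wx":0,"wy":0,"wz":2},{"x":0.04,"y":-0.05,"z":0,"wx":0,"wy":0,"wz":4},{"x":0.065,"y":-0.08,"z":0,"wx":0,"wy":0,"wz":6},{"x":0.09,"y":-0.11,"z":0,"wx":0,"wy":0,"wz":8},{"x":0.115,"y":-0.14,"z":0,"wx":0,"wy":0,"wz":10},{"x":0.14,"y":-0.17,"z":0,"wx":0,"wy":0,"wz":12},{"x":0.165,"y":-0.2,"z":0,"wx":0,"wy":0,"wz":14},{"x":0.19,"y":-0.23,"z":0,"wx":0,"wy":0,"wz":16},{"x":0.215,"y":-0.26,"z":0,"wx":0,"wy":0,"wz":16.3},{"x":0.235,"y":-0.29,"z":0,"wx":0,"wy":0,"wz":16.3}]' 0.087 30 >/dev/null
python3 -m handwheel '[{"x":0,"y":-0.01,"z":0,"wx":0,"wy":0,"wz":0},{"x":0,"y":-0.01,"z":0,"wx":0,"wy":0,"wz":0},{"x":0,"y":-0.01,"z":0,"wx":0,"wy":0,"wz":0}]' >/dev/null
python3 - <<'E'
from h import *
st(); im,K,cw=snap("wrist","w9.png"); clamps(im,K,cw,(150,0,420,270),.122)
go((.415,-.307,.18),81.5)
E
```

```text
t 39.8 p [ 0.4268 -0.2919  0.2724] F [-0.5  0.3  0.9] w 86.9 gf 0.0
q [-0.13 -0.    0.68  1.72 -0.    1.42  1.98]
[[-0.989  0.149  0.002]
 [ 0.149  0.989  0.002]
 [-0.002  0.002 -1.   ]]
px [238.7 176.2] [231, 166, 13, 25, 191] [ 0.4084 -0.3256  0.122 ]
px [285.8 178.7] [279, 166, 15, 27, 330] [ 0.417  -0.2835  0.122 ]
shift [ 0.0102 -0.018   0.0924]
turn [0.12 0.1  0.06]
```

```bash
python3 -m handwheel '[{"x":0.011,"y":-0.018,"z":0.02,"wx":0,"wy":0,"wz":0},{"x":0.011,"y":-0.018,"z":0.05,"wx":0,"wy":0,"wz":0},{"x":0.011,"y":-0.018,"z":0.08,"wx":0,"wy":0,"wz":0},{"x":0.011,"y":-0.018,"z":0.092,"wx":0,"wy":0,"wz":0},{"x":0.011,"y":-0.018,"z":0.092,"wx":0,"wy":0,"wz":0},{"x":0.011,"y":-0.018,"z":0.092,"wx":0,"wy":0,"wz":0}]' >/dev/null
python3 - <<'E'
from h import *
st(); im,K,cw=snap("wrist","w10.png"); clamps(im,K,cw,(150,0,420,270),.122)
go((.414,-.307,.106),81.5)
E
```

```text
t 40.35 p [ 0.4146 -0.3074  0.1814] F [ 0.4 -0.7  1. ] w 87.0 gf 0.0
q [-0.09  0.06  0.71  1.86 -0.04  1.24  2.05]
[[-0.989  0.146  0.002]
 [ 0.146  0.989  0.001]
 [-0.002  0.001 -1.   ]]
px [249.8 214.9] [238, 198, 19, 39, 344] [ 0.4079 -0.326   0.122 ]
px [314.5 218.8] [304, 200, 22, 39, 668] [ 0.4168 -0.2837  0.122 ]
shift [0.0017 0.001  0.0765]
turn [0.03 0.26 0.08]
```

```bash
python3 -m handwheel '[{"x":0.001,"y":0.001,"z":0.02,"wx":0,"wy":0,"wz":0},{"x":0.001,"y":0.001,"z":0.04,"wx":0,"wy":0,"wz":0},{"x":0.001,"y":0.001,"z":0.055,"wx":0,"wy":0,"wz":0},{"x":0.001,"y":0.001,"z":0.067,"wx":0,"wy":0,"wz":0},{"x":0.001,"y":0.001,"z":0.074,"wx":0,"wy":0,"wz":0},{"x":0.001,"y":0.001,"z":0.0755,"wx":0,"wy":0,"wz":0},{"x":0.001,"y":0.001,"z":0.0755,"wx":0,"wy":0,"wz":0}]' 0.087 30
python3 -m handwheel '[{"x":0,"y":0,"z":0,"wx":0,"wy":0,"wz":0},{"x":0,"y":0,"z":0,"wx":0,"wy":0,"wz":0},{"x":0,"y":0,"z":0,"wx":0,"wy":0,"wz":0},{"x":0,"y":0,"z":0,"wx":0,"wy":0,"wz":0},{"x":0,"y":0,"z":0,"wx":0,"wy":0,"wz":0},{"x":0,"y":0,"z":0,"wx":0,"wy":0,"wz":0},{"x":0,"y":0,"z":0,"wx":0,"wy":0,"wz":0},{"x":0,"y":0,"z":0,"wx":0,"wy":0,"wz":0},{"x":0,"y":0,"z":0,"wx":0,"wy":0,"wz":0},{"x":0,"y":0,"z":0,"wx":0,"wy":0,"wz":0}]' 0.015 30
python3 -c "
from h import *
st()"
```

```text
time: 40.98
position: [0.4138, -0.3076, 0.1064]
tool_rot: [0.233, 3.129, 0.001]
ft_force: [-0.1, -0.2, 0.1]
grip_width: 1.0
grip_force: 0.0
time: 41.82
position: [0.4154, -0.3075, 0.1086]
tool_rot: [0.233, 3.125, 0.003]
ft_force: [-2.5, 2.4, 15.1]
grip_width: 0.365
grip_force: 30.0
t 41.82 p [ 0.4154 -0.3075  0.1086] F [-2.5  2.4 15.1] w 31.7 gf 30.0
q [-0.07  0.14  0.71  1.95 -0.11  1.09  2.11]
[[-0.989  0.148  0.008]
 [ 0.148  0.989  0.001]
 [-0.007  0.002 -1.   ]]
```

```bash
python3 -m handwheel '[{"x":0,"y":0,"z":-0.01,"wx":0,"wy":0,"wz":0},{"x":0,"y":0,"z":-0.025,"wx":0,"wy":0,"wz":0},{"x":0,"y":0,"z":-0.045,"wx":0,"wy":0,"wz":0},{"x":0,"y":0,"z":-0.07,"wx":0,"wy":0,"wz":0},{"x":0,"y":0,"z":-0.1,"wx":0,"wy":0,"wz":0},{"x":0,"y":0,"z":-0.13,"wx":0,"wy":0,"wz":0},{"x":0,"y":0,"z":-0.15,"wx":0,"wy":0,"wz":0},{"x":0,"y":0,"z":-0.15,"wx":0,"wy":0,"wz":0}]'
python3 - <<'E'
from h import *
go((.5139,.0203,.26),97.8)
E
```

```text
time: 42.48
position: [0.4145, -0.3092, 0.2606]
tool_rot: [0.233, 3.122, -0.003]
ft_force: [1.1, -1.1, -1.6]
grip_width: 0.358
grip_force: 30.0
shift [-0.0493  0.3406  0.0008]
turn [ -0.14   0.61 -16.35]
```

```bash
python3 -m handwheel '[{"x":-0.003,"y":0.02,"z":0,"wx":0,"wy":0,"wz":-2},{"x":-0.008,"y":0.055,"z":0,"wx":0,"wy":0,"wz":-4},{"x":-0.014,"y":0.095,"z":0,"wx":0,"wy":0,"wz":-6},{"x":-0.02,"y":0.135,"z":0,"wx":0,"wy":0,"wz":-8},{"x":-0.026,"y":0.175,"z":0,"wx":0,"wy":0,"wz":-10},{"x":-0.032,"y":0.21,"z":0,"wx":0,"wy":0,"wz":-12},{"x":-0.038,"y":0.25,"z":0,"wx":0,"wy":0,"wz":-14},{"x":-0.044,"y":0.285,"z":0,"wx":0,"wy":0,"wz":-16},{"x":-0.048,"y":0.32,"z":0,"wx":0,"wy":0,"wz":-16.3},{"x":-0.049,"y":0.34,"z":0,"wx":0,"wy":0,"wz":-16.3}]' >/dev/null
python3 -m handwheel '[{"x":0,"y":0,"z":0,"wx":0,"wy":0,"wz":0},{"x":0,"y":0,"z":0.02,"wx":0,"wy":0,"wz":0},{"x":0,"y":0,"z":0.045,"wx":0,"wy":0,"wz":0},{"x":0,"y":0,"z":0.065,"wx":0,"wy":0,"wz":0},{"x":0,"y":0,"z":0.073,"wx":0,"wy":0,"wz":0},{"x":0,"y":0,"z":0.073,"wx":0,"wy":0,"wz":0},{"x":0,"y":0,"z":0.073,"wx":0,"wy":0,"wz":0}]' >/dev/null
python3 - <<'E'
from h import *
st(); go((.5139,.0203,.1395),97.8)
E
```

```text
t 43.9 p [0.5116 0.0213 0.1833] F [-0.2 -0.2  0.2] w 31.0 gf 30.0
q [-0.43  0.04  0.35  1.86 -0.02  1.24  1.63]
[[-0.991 -0.135  0.003]
 [-0.135  0.991  0.   ]
 [-0.003 -0.    -1.   ]]
shift [-0.0021 -0.0013  0.0438]
turn [-0.01  0.15 -0.03]
```

```bash
python3 -m handwheel '[{"x":-0.002,"y":-0.001,"z":0.008,"wx":0,"wy":0,"wz":0},{"x":-0.002,"y":-0.001,"z":0.016,"wx":0,"wy":0,"wz":0},{"x":-0.002,"y":-0.001,"z":0.024,"wx":0,"wy":0,"wz":0},{"x":-0.002,"y":-0.001,"z":0.031,"wx":0,"wy":0,"wz":0},{"x":-0.002,"y":-0.001,"z":0.037,"wx":0,"wy":0,"wz":0},{"x":-0.002,"y":-0.001,"z":0.041,"wx":0,"wy":0,"wz":0},{"x":-0.002,"y":-0.001,"z":0.044,"wx":0,"wy":0,"wz":0},{"x":-0.002,"y":-0.001,"z":0.045,"wx":0,"wy":0,"wz":0}]'
python3 -m handwheel '[{"x":0,"y":0,"z":0.001,"wx":0,"wy":0,"wz":0},{"x":0,"y":0,"z":0.002,"wx":0,"wy":0,"wz":0},{"x":0,"y":0,"z":0.002,"wx":0,"wy":0,"wz":0}]'
python3 -m handwheel '[{"x":0,"y":0,"z":0.001,"wx":0,"wy":0,"wz":0},{"x":0,"y":0,"z":0.002,"wx":0,"wy":0,"wz":0},{"x":0,"y":0,"z":0.002,"wx":0,"wy":0,"wz":0}]'
```

```text
time: 44.57
position: [0.514, 0.0208, 0.1379]
tool_rot: [-0.213, 3.132, 0.0]
ft_force: [-1.6, -0.1, 1.4]
grip_width: 0.361
grip_force: 30.0
time: 44.82
position: [0.5142, 0.0208, 0.1377]
tool_rot: [-0.213, 3.131, 0.001]
ft_force: [-3.8, -0.0, 7.1]
grip_width: 0.358
grip_force: 30.0
time: 45.07
position: [0.5146, 0.0211, 0.1374]
tool_rot: [-0.213, 3.13, 0.003]
ft_force: [-6.7, -1.4, 16.9]
grip_width: 0.361
grip_force: 30.0
```

Seated; release, raise, back off and check both clamps.

```bash
python3 -m handwheel '[{"x":0,"y":0,"z":0,"wx":0,"wy":0,"wz":0},{"x":0,"y":0,"z":0,"wx":0,"wy":0,"wz":0},{"x":0,"y":0,"z":0,"wx":0,"wy":0,"wz":0},{"x":0,"y":0,"z":0,"wx":0,"wy":0,"wz":0},{"x":0,"y":0,"z":0,"wx":0,"wy":0,"wz":0},{"x":0,"y":0,"z":0,"wx":0,"wy":0,"wz":0},{"x":0,"y":0,"z":0,"wx":0,"wy":0,"wz":0},{"x":0,"y":0,"z":0,"wx":0,"wy":0,"wz":0},{"x":0,"y":0,"z":0,"wx":0,"wy":0,"wz":0},{"x":0,"y":0,"z":0,"wx":0,"wy":0,"wz":0}]' 0.087 
python3 -m handwheel '[{"x":0,"y":0,"z":-0.01,"wx":0,"wy":0,"wz":0},{"x":0,"y":0,"z":-0.03,"wx":0,"wy":0,"wz":0},{"x":0,"y":0,"z":-0.06,"wx":0,"wy":0,"wz":0},{"x":0,"y":0,"z":-0.09,"wx":0,"wy":0,"wz":0},{"x":0,"y":0,"z":-0.12,"wx":0,"wy":0,"wz":0},{"x":0,"y":0,"z":-0.15,"wx":0,"wy":0,"wz":0},{"x":0,"y":0,"z":-0.15,"wx":0,"wy":0,"wz":0}]'
python3 -m handwheel '[{"x":-0.03,"y":0,"z":0,"wx":0,"wy":0,"wz":0},{"x":-0.07,"y":0,"z":0,"wx":0,"wy":0,"wz":0},{"x":-0.1,"y":0,"z":0,"wx":0,"wy":0,"wz":0},{"x":-0.12,"y":0,"z":0,"wx":0,"wy":0,"wz":0},{"x":-0.12,"y":0,"z":0,"wx":0,"wy":0,"wz":0},{"x":-0.12,"y":0,"z":0,"wx":0,"wy":0,"wz":0}]' >/dev/null
python3 - <<'E'
from h import *
st(); im,K,cw=snap("wrist","w11.png"); clamps(im,K,cw,(150,0,420,270),.151)
a=np.radians(7.8); c=np.array([.5694,.0204]); Rc=np.array([[np.cos(a),-np.sin(a)],[np.sin(a),np.cos(a)]])
for s in (-.055,.055): print("exp",(c+Rc@[s,.006]).round(4))
for uv in [(280,120)]: print(chest(onz(K,cw,uv,.07)).round(3))
im,K,cw=snap("scene"); clamps(im,K,cw,(200,150,380,290),.15)
E
```

```text
time: 45.9
position: [0.5142, 0.0208, 0.1344]
tool_rot: [-0.213, 3.131, 0.0]
ft_force: [-0.9, -0.4, -0.1]
grip_width: 0.975
grip_force: 0.0
time: 46.48
position: [0.5167, 0.0208, 0.2918]
tool_rot: [-0.212, 3.12, 0.003]
ft_force: [0.8, -0.3, 0.7]
grip_width: 0.998
grip_force: 0.0
t 46.98 p [0.6328 0.037  0.284 ] F [-0.2  0.4  0.5] w 87.1 gf 0.0
q [-0.4   0.27  0.38  1.41 -0.1   1.47  1.68]
[[-0.991 -0.135  0.002]
 [-0.135  0.991 -0.   ]
 [-0.002 -0.001 -1.   ]]
px [250.6  45.8] [243, 30, 16, 31, 407] [ 0.5168 -0.0012  0.151 ]
px [305.7  45.6] [298, 30, 16, 31, 393] [0.5108 0.0415 0.151 ]
px [253.3 184.4] [246, 170, 15, 30, 341] [0.6264 0.0138 0.151 ]
px [303.3 184.6] [297, 171, 14, 29, 314] [0.6206 0.0567 0.151 ]
exp [0.5141 0.0189]
exp [0.6231 0.0338]
[0.003 0.009]
```

```bash
python3 -c "
from h import *
print(ctrl.close_job())"
```

```text
the job is handed in; nothing more can be done
None
```

I put all three dishes flat and side by side in the chest, shut the rebated leaf and then the flanged leaf over it, clipped both orange clamps on the two tab pairs, and handed the job in at about 47 s; my last wrist-camera readings put both clamps within 2 mm of the tab positions, and I did not recheck the leaves or the timer and bottles at the end.

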